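# Set the decorating wheel's speed and stand the vase on it

## Task

The decorating wheel is switched off and its speed lever was left near fast: first move the red-handled lever back in line with the yellow index pointer beside it, let go and leave it there. Then lean the lying white vase in the wooden slanted rest, foot on the ledge and mouth up, and let go of it there so that you can change your grip; then stand it upright in the middle of the wheel head and let go. Do not drop the vase, and leave the paint bottle, paint jar and brush pot standing where they are.

Things in the scene. Friction and masses are not known exactly. Their poses are not given: they have to be found in the camera images.
- speed_box: Grey fixed control box, 90 (x) by 130 (y) by 60 mm high, origin at the centre of its underside; its x axis points roughly away from the robot. On it stand the lever, a dark half-disc scale (58 mm radius about the hinge line, 6 mm thick, 18 mm to -x of the box centre, white ticks every 0.2 rad) and the yellow pointer.
- lever_hinge (a point): The point on the lever's hinge axis in the lever's own plane: 8 mm along the box's x from the box centre, 60 mm above the table. The hinge axis is the box's x axis, so the lever swings in the plane of the box's y and z. Axes as the box.
- speed_lever (a joint): Angle of the speed lever: 0 is upright, positive leans towards the box's +y (fast), range -0.85 to 0.85 rad. It stays where it is left (friction, about 2 to 3 N at the grip), no spring. Starts between 0.55 and 0.8.
- lever_grip (a point): Centre of the lever's red handle, 115 mm from the hinge. The handle is a block 24 mm along the hinge axis, 28 mm in the swing direction and 50 mm long along the lever (from 90 to 140 mm from the hinge); below it a 12 mm steel rod. The point's z axis points along the lever, away from the hinge; x is the hinge axis.
- speed_index (a joint): Angle of the yellow index pointer, same zero and direction as the lever: the lever angle that is wanted. Between -0.5 and 0.2 rad, it stays put; it cannot be touched (no contact).
- index_tip (a point): Outer end of the yellow pointer (a flat strip 9 mm wide, 5 mm thick, 25 to 85 mm from the hinge line, in a plane 17 mm to the box's -x side of the lever's plane). z axis points along the pointer, away from the hinge.
- vase: Loose white vase, square in section, blue band round the body, 150 mm long, about 0.35 kg. Origin on its long axis 60 mm from the foot, near the centre of mass; x axis points from foot to mouth. Body 52 x 52 mm (x -60 to +45 mm); neck 30 x 30 mm (x +45 to +90 mm), dark mouth. Starts lying on a side on the table (origin 26 mm up), mouth roughly to the robot's left (+y).
- rest: Fixed wooden slanted rest, base 140 (x) by 90 (y) mm, origin at the centre of its underside. A board (90 mm wide, 100 long) rises at 45 degrees towards its +x; at the low end a ledge square to it sticks out 45 mm. The vase lies on the board, foot against the ledge, mouth pointing 45 degrees up towards the rest's +x, neck overhanging the board's top end. No side walls.
- rest_seat (a point): Where the vase's origin lies when the vase is properly seated in the rest: 21 mm to -x of the rest's centre, 96 mm above the table, 26 mm off the board. Axes as the rest (x: horizontal direction the mouth leans to, z up).
- wheel: Fixed decorating wheel: blue round base, 210 mm across, 75 mm high, and above it a flat aluminium wheel head, 180 mm across, with rings and a small red centre dot. It does not turn. Origin at the centre of its underside.
- wheel_center (a point): Centre of the wheel head's top face, 110 mm above the table (the rings and dot stand less than 2 mm proud and cannot be felt).
- paint_bottle: Bystander: loose red paint bottle with white cap, 56 mm across, 170 mm high, origin under its centre.
- paint_jar: Bystander: loose green paint jar with white lid, 64 mm across, 85 mm high, origin under its centre.
- brush_pot: Bystander: loose terracotta pot, 76 mm across, 85 mm high, with brushes up to 150 mm high, origin under its centre.
There are look-alikes about, which are no part of the job. Leave any green or pink look-alike of the rest alone.

How it is judged:
By the outcome, as a careful person would: the job done as asked, in the order asked, and still so for the second after the job is handed in, with the robot touching nothing.
It also fails if it takes over 67 s, if anything falls off the work surface, if the arm or the gripper's body presses on something with over 40 N, if the wrist force passes 120 N, or if a joint passes its speed limit or range.

## Robot

A 7-joint arm with a two-finger parallel gripper is mounted at the origin on the work surface. World frame = base frame: x ahead of the robot, y to its left, z up, the work surface at z = 0. Lengths are in m, angles in rad, forces in N, time in s.
With the tool pointing down it reaches from about 0.425 to 0.925 m from the base axis. Payload 6.8 kg.
Tool frame: the origin (TCP) lies midway between the tips of the shut fingers; the grasp point (between the pads) lies 19 mm behind it (arm.grip_point_offset is the z of the grasp point in the tool frame, in m); z points along the fingers, y is the line along which they close (so a half turn about z gives the same grasp; the last joint's range is limited). The gripper opens to 85 mm and grips with 20 to 120 N. Pads are 22 mm wide; open, the fingers measure 114 mm over their backs; the gripper's body (76 mm by 85 mm) begins 54 mm behind the grasp point. The pads swing forward as they close: fully open they stand 13 mm farther back than shut.
Start: joints at [-1.244, 0.477, 0.022, 1.555, -0.011, 1.109, -0.083], TCP at [0.284, 0.612, 0.231] pointing down, gripper open.
Joint ranges: [-2.96, 2.96], [-0.34, 2.1], [-1.41, 1.46], [0.24, 2.44], [-1.37, 4.51], [0.17, 1.92], [-2.96, 2.96]. Speed limits (rad/s): [2.39, 2.39, 3.14, 3.14, 3.14, 3.14, 3.14].

## Interface

Orientations are given as a unit quaternion [x, y, z, w].
In Python, from plant import get_obs, optics, workorder, arm gives the robot as it stands.
- The arm moves only by the shell command python3 -m handwheel 'ROWS' [FORCE]. ROWS is JSON, a list of rows, each an object with "delta_pos": the shift along the tool's x, y, z each as a share of 500 mm, from -1 to 1, a list of three; "rot": the turn, a rotation vector about the tool's x, y, z each as a share of 180 degrees, from -1 to 1, a list of three; "jaw": the opening, from 0 (shut) to 1 (fully open). In form: [{"delta_pos": [tx, ty, tz], "rot": [ax, ay, az], "jaw": jaw}, ...]. A call has 1 to 12 rows; each row shifts and turns the commanded pose from where the row before left it, along the tool's axes as they then stand; what a row does not reach is not made up. A row lasts 1/10 s, in which the tool goes at most 50 mm and 8.59 degrees, less where a joint would pass 70% of its speed; a pose out of reach is approached as far as the arm can. A call with a number of a shift or a turn outside -1 to 1 is refused whole. A call with a gripper value outside its range is refused whole. The fingers move at their own pace and stop on an object; FORCE is the grip in N (left out, the last holds). Time passes only in rows, so rows that do not move let the fingers close. It gives the time, the measured TCP pose, the force, the opening and the grip force at its end, in the units of the state.
- get_obs(): the state, without advancing time (a new reading comes with each control period).
- optics.capture(name): name is "side" or "top" or "wrist"; returns a dict with "img" (400x640x3 uint8, blue, green, red), "range_z" (400x640 float32, m along the optical axis (not along the pixel's ray), 0 where there is no reading), "camera_matrix" (3x3 intrinsics, pixels), "pose" (4x4, takes a point from camera to world coordinates); the wrist camera has in their place "mount" (4x4, takes a point from camera to tool coordinates, whose origin is the TCP and whose axes are the flange's). Camera axes: x right, y down, z forward; pixel columns grow to the right and rows downward; lengths in m; the calibration is good to about 2 mm. A picture is of the moment at which its call begins: read the wrist's pose just before it.
- workorder.sign_off(): hands the job in; it is judged then, once.
The state is a dict: "t": time; "joint_pos": joint angles; "dq": joint speeds; "joint_efforts": joint torques, N m; "ee_pos": TCP position; "tool_rot": TCP orientation; "contact_force": force on the tool from outside, world axes, zero at the start; "moment": the same for the moment, N m; "finger_gap": finger opening in m; "grasp_force": force on a finger pad.
Only numpy, scipy, OpenCV 4.12 (cv2) and the standard library are available. Lean on these libraries where they do the work, as an engineer would, in place of code of your own. Each camera call takes 0.05 s, during which the arm holds its last target. There are 200 camera calls.

## Working session

There is one attempt and no reset: what is moved stays moved. The work goes in short steps, Python scripts to look and compute and a shell command to move; the robot and the scene stay as the last step left them, time stands still between calls to the robot, and variables do not carry over. Pictures are saved under pics/ and viewed, at most 10 in all, crops included, and the job is handed in when it is done.

```bash
ls; mkdir -p pics; cat > h.py <<'E'
import numpy as np, cv2
from plant import get_obs, optics, workorder, arm
from scipy.spatial.transform import Rotation as R
def cap(n):
    o=get_obs(); c=optics.capture(n)
    if n=="wrist":
        T=np.eye(4);T[:3,:3]=R.from_quat(o["tool_rot"]).as_matrix();T[:3,3]=o["ee_pos"]
        c["pose"]=T@c["mount"]
    z=c["range_z"];K=c["camera_matrix"];v,u=np.mgrid[:400,:640]
    P=np.stack([(u-K[0,2])/K[0,0]*z,(v-K[1,2])/K[1,1]*z,z],-1)
    c["xyz"]=P@c["pose"][:3,:3].T+c["pose"][:3,3]; c["xyz"][z==0]=np.nan
    return c
E
python3 - <<'E'
from h import *
o=get_obs();print({k:np.round(v,3).tolist() for k,v in o.items()}, arm.grip_point_offset)
for n in("side","top"):
    c=cap(n);cv2.imwrite(f"pics/{n}0.png",c["img"]);np.savez(f"{n}0.npz",**c)
    print(n,c["pose"].round(3).tolist(),c["camera_matrix"].round(1).tolist())
E
```

```text
pics
{'t': 0.0, 'joint_pos': [-1.244, 0.478, 0.022, 1.556, -0.012, 1.109, -0.083], 'dq': [0.001, 0.001, -0.002, 0.0, -0.001, 0.001, 0.002], 'joint_efforts': [0.001, -59.645, 1.608, -28.12, 0.013, 0.01, -0.0], 'ee_pos': [0.284, 0.612, 0.23], 'tool_rot': [0.216, 0.976, -0.001, -0.0], 'contact_force': [-0.114, 0.132, 0.403], 'moment': [-0.015, -0.002, 0.007], 'grasp_force': 0.0, 'finger_gap': 0.085} -0.0187
side [[0.992, -0.098, 0.083, 0.421], [-0.128, -0.72, 0.682, -0.831], [-0.008, -0.687, -0.726, 0.981], [0.0, 0.0, 0.0, 1.0]] [[395.0, 0.0, 322.3], [0.0, 395.0, 202.7], [0.0, 0.0, 1.0]]
top [[-0.018, -0.989, 0.15, 0.365], [-0.999, 0.023, 0.026, -0.041], [-0.029, -0.15, -0.988, 1.141], [0.0, 0.0, 0.0, 1.0]] [[364.0, 0.0, 316.8], [0.0, 364.0, 197.2], [0.0, 0.0, 1.0]]
```

View pics/top0.png

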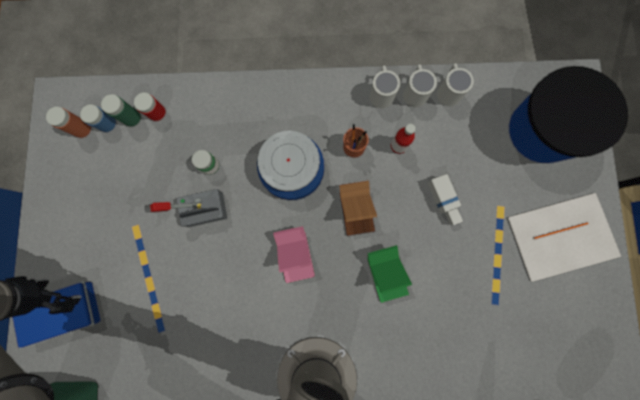

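View pics/side0.png

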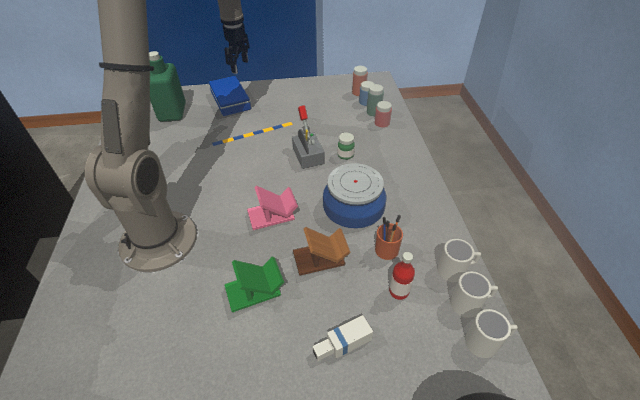

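The top view shows the lever box at (200,207) with its red handle at (160,207), the wheel at (290,160), the vase at (447,200) and the paint pots. There are three rests: pink (295,253), green (390,273) and brown (357,208). Only the brown one is wooden, so that is the target. I'll confirm it with one enlarged montage.

```bash
python3 - <<'E'
from h import *
T=np.load("top0.npz");S=np.load("side0.npz")
def cr(c,x,y,w,h): return cv2.resize(c["img"][y:y+h,x:x+w],(400,300),interpolation=cv2.INTER_CUBIC)
m=np.vstack([np.hstack([cr(T,410,165,80,60),cr(T,320,170,80,60)]),np.hstack([cr(S,270,95,96,72),cr(S,290,215,100,150)[:,:]])])
cv2.imwrite("pics/m0.png",m)
for n,c in(("T",T),("S",S)):
    for nm,(u,v) in (dict(vb=(442,188),vn=(456,217),dot=(288,160),red=(160,207),box=(213,215),board=(355,195),bp=(356,135),jar=(203,158),bot=(408,130)) if n=="T" else dict(vb=(355,333),vn=(322,350),dot=(355,181),red=(303,113),bot=(403,262),jar=(346,142),pot=(388,240),board=(327,246))).items():
        print(n,nm,c["xyz"][v,u].round(3), np.nanmedian(c["xyz"][v-2:v+3,u-2:u+3].reshape(-1,3),0).round(3))
E
```

```text
T vb [ 0.549 -0.39   0.054] [ 0.55  -0.39   0.051]
T vn [ 0.462 -0.429  0.041] [ 0.462 -0.429  0.041]
T dot [0.633 0.067 0.111] [0.633 0.067 0.11 ]
T red [0.496 0.417 0.158] [0.497 0.417 0.157]
T box [0.482 0.299 0.062] [0.482 0.299 0.058]
T board [ 0.536 -0.13   0.037] [ 0.537 -0.13   0.038]
T bp [ 0.73  -0.14   0.028] [ 0.731 -0.14   0.028]
T jar [0.653 0.327 0.084] [0.653 0.327 0.083]
T bot [ 0.695 -0.272  0.167] [ 0.694 -0.271  0.168]
S vb [ 0.55  -0.407  0.052] [ 0.55  -0.408  0.053]
S vn [ 0.464 -0.435  0.043] [ 0.464 -0.435  0.042]
S dot [0.635 0.066 0.112] [0.635 0.066 0.112]
S red [0.503 0.412 0.15 ] [0.503 0.41  0.152]
S bot [ 0.691 -0.283  0.151] [ 0.692 -0.284  0.148]
S jar [0.648 0.306 0.082] [0.648 0.308 0.081]
S pot [ 0.713 -0.104  0.01 ] [ 0.696 -0.142  0.065]
S board [ 0.517 -0.136  0.056] [ 0.517 -0.136  0.055]
```

View pics/m0.png

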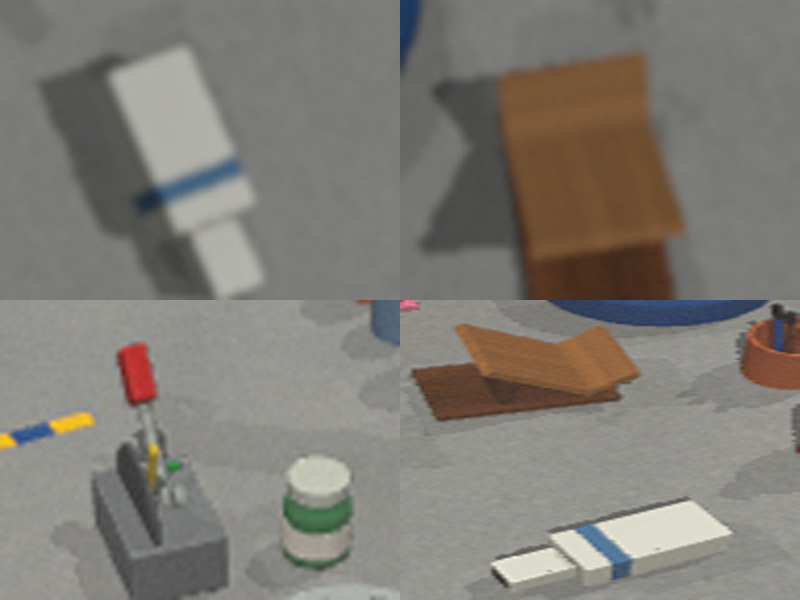

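The enlarged montage shows:
- **Brown rest:** wooden and plain. Its ledge is at the far end (+x) and its board rises towards the robot. This is the one meant; pink and green are look-alikes.
- **Vase:** its neck also points towards the robot, at about world (0.46,-0.43).
- **Lever:** it leans to +y, and the yellow pointer is near upright.

Next I'll fit the poses numerically.

```bash
python3 - <<'E'
from h import *
print([a for a in dir(arm) if a[0]!='_'])
T=np.load("top0.npz");S=np.load("side0.npz")
for n,c in(("T",T),("S",S)):
    print("==",n)
    X=c["xyz"];h=cv2.cvtColor(c["img"],cv2.COLOR_BGR2HSV).astype(int);H,Sa,V=h[...,0],h[...,1],h[...,2]
    def near(x,y,r): return np.hypot(X[...,0]-x,X[...,1]-y)<r
    def rect(m,lab):
        p=X[m]; r=cv2.minAreaRect(p[:,:2].astype(np.float32)); print(lab,len(p),"c",np.round(r[0],4),"size",np.round(r[1],3),"ang",round(r[2],1),"z",np.median(p[:,2]).round(4)); return p
    m=near(.52,-.405,.14)&(X[...,2]>.046)&(X[...,2]<.06);rect(m,"vase body top")
    m=near(.45,-.43,.1)&(X[...,2]>.034)&(X[...,2]<.046);rect(m,"neck top")
    br=near(.52,-.13,.15)&(H>3)&(H<20)&(Sa>90)
    p=rect(br,"rest all")
    q=X[br&(X[...,2]>.02)]
    from numpy.linalg import svd
    # RANSAC planes
    rng=np.random.default_rng(0);q0=q
    for k in range(2):
        best=None
        for _ in range(500):
            a,b,d=q0[rng.choice(len(q0),3,False)];nn=np.cross(b-a,d-a);l=np.linalg.norm(nn)
            if l<1e-6: continue
            nn/=l;i=abs((q0-a)@nn)<.003
            if best is None or i.sum()>best.sum():best=i
        u=q0[best];ce=u.mean(0);nn=svd(u-ce,full_matrices=False)[2][2];nn*=np.sign(nn[2])
        t=np.array([-nn[1],nn[0],0]);t/=np.linalg.norm(t);w=u@t;up=np.cross(t,nn);s=u@up
        print("plane",len(u),"c",ce.round(4),"n",nn.round(3),"yaw of -n horiz",np.degrees(np.arctan2(-nn[1],-nn[0])).round(1),"width",np.percentile(w,[1,99]).round(4),"t",t.round(3),"z",u[:,2].min().round(3),u[:,2].max().round(3))
        q0=q0[~best]
    m=near(.49,.3,.1)&(X[...,2]>.052)&(X[...,2]<.066)&(Sa<60);rect(m,"box top")
    m=near(.49,.36,.15)&((H<8)|(H>172))&(Sa>120)&(X[...,2]>.08);p=X[m];print("red",len(p),p.mean(0).round(4),p.min(0).round(3),p.max(0).round(3),"axis",svd(p-p.mean(0),full_matrices=False)[2][0].round(3))
    m=near(.49,.32,.12)&(H>20)&(H<35)&(Sa>110)&(X[...,2]>.07);p=X[m];print("yel",len(p),p.round(3)[:40].tolist())
    m=near(.635,.066,.13)&(X[...,2]>.1)&(X[...,2]<.12);(cx,cy),r=cv2.minEnclosingCircle(X[m][:,:2].astype(np.float32));print("wheel",round(cx,4),round(cy,4),round(r,4))
    m=near(.635,.066,.03)&((H<8)|(H>172))&(Sa>80);print("dot",X[m].mean(0).round(4))
E
```

```text
['Unreachable', 'grip_point_offset']
== T
vase body top 604 c [ 0.5154 -0.4072] size [0.148 0.053] ang 19.6 z 0.0512
neck top 184 c [ 0.4895 -0.4088] size [0.106 0.037] ang 33.2 z 0.0403
rest all 1578 c [ 0.5455 -0.1274] size [0.249 0.09 ] ang 7.3 z 0.0535
plane 677 c [ 0.4969 -0.1335  0.0709] n [0.698 0.095 0.71 ] yaw of -n horiz -172.3 width [-0.2427 -0.1553] t [-0.134  0.991  0.   ] z 0.031 0.107
plane 315 c [ 0.5508 -0.1265  0.0517] n [-0.706 -0.094  0.702] yaw of -n horiz 7.6 width [0.1548 0.2415] t [ 0.133 -0.991  0.   ] z 0.03 0.068
box top 862 c [0.5075 0.3415] size [0.092 0.124] ang 10.7 z 0.0587
red 169 [0.4988 0.4187 0.1541] [0.485 0.398 0.135] [0.513 0.445 0.172] axis [-0.174  0.757  0.63 ]
yel 12 [[0.505, 0.318, 0.139], [0.505, 0.315, 0.14], [0.502, 0.321, 0.139], [0.502, 0.317, 0.143], [0.502, 0.316, 0.137], [0.502, 0.312, 0.14], [0.5, 0.322, 0.135], [0.5, 0.32, 0.134], [0.501, 0.319, 0.128], [0.501, 0.316, 0.129], [0.5, 0.326, 0.116], [0.5, 0.324, 0.114]]
wheel 0.6331 0.0692 0.0902
dot [0.6343 0.0674 0.1103]
== S
vase body top 872 c [ 0.5293 -0.4055] size [0.123 0.055]
[... 269 characters left out ...]
0.118  0.993  0.   ] z 0.028 0.107
plane 298 c [ 0.5536 -0.1293  0.0534] n [-0.675 -0.098  0.731] yaw of -n horiz 8.2 width [0.163  0.2509] t [ 0.143 -0.99   0.   ] z 0.032 0.069
box top 394 c [0.5101 0.339 ] size [0.091 0.128] ang 11.3 z 0.0606
red 89 [0.5009 0.4139 0.1519] [0.487 0.396 0.128] [0.514 0.436 0.172] axis [ 0.119 -0.64  -0.759]
yel 13 [[0.505, 0.322, 0.139], [0.508, 0.316, 0.142], [0.504, 0.316, 0.138], [0.508, 0.315, 0.139], [0.504, 0.314, 0.135], [0.507, 0.316, 0.134], [0.504, 0.317, 0.129], [0.504, 0.32, 0.123], [0.504, 0.318, 0.12], [0.504, 0.322, 0.112], [0.504, 0.324, 0.106], [0.504, 0.326, 0.1], [0.502, 0.311, 0.107]]
wheel 0.6364 0.0661 0.0928
dot [0.6361 0.0658 0.1128]
```

```bash
cat >> h.py <<'E'
def rot_ms(M):  # log SE3 via scipy
    from scipy.linalg import logm
    return np.real(logm(M))
def plan(p,Rt,step=.04,deg=7.5,n=None):
    "p,Rt TCP target; print constant row x N"
    from scipy.linalg import logm,expm
    o=get_obs();A=np.eye(4);A[:3,:3]=R.from_quat(o["tool_rot"]).as_matrix();A[:3,3]=o["ee_pos"]
    B=np.eye(4);B[:3,:3]=Rt;B[:3,3]=p
    L=np.real(logm(np.linalg.inv(A)@B))
    ang=np.degrees(np.linalg.norm([L[2,1],L[0,2],L[1,0]]))
    N=n or int(max(1,np.ceil(max(np.linalg.norm(L[:3,3])/step,ang/deg))))
    E=expm(L/N);rv=R.from_matrix(E[:3,:3]).as_rotvec()
    print("N",N,"delta_pos",(E[:3,3]/.5).round(4).tolist(),"rot",(rv/np.pi).round(4).tolist())
    W=[(A@expm(L*k/N))[:3,3].round(3).tolist() for k in range(0,N+1,max(1,N//3))];print("path",W)
def st():
    o=get_obs();M=R.from_quat(o["tool_rot"]).as_matrix()
    print("t",round(o["t"],2),"tcp",np.round(o["ee_pos"],4),"x",M[:,0].round(3),"y",M[:,1].round(3),"z",M[:,2].round(3),"q",np.round(o["joint_pos"],2),"gap",round(float(o["finger_gap"]),4),"gf",round(float(o["grasp_force"]),1),"F",np.round(o["contact_force"],1))
def lev(th,back=0.,yaw=np.radians(11),tilt=None):
    bx=np.array([np.cos(yaw),np.sin(yaw),0]);by=np.array([-bx[1],bx[0],0]);z=np.array([0,0,1.])
    hinge=HINGE
    l=np.sin(th)*by+np.cos(th)*z; t=th if tilt is None else tilt
    l2=np.sin(t)*by+np.cos(t)*z
    Rt=np.stack([np.cos(t)*by-np.sin(t)*z,bx,-l2],1)
    g=hinge+.115*l
    return g-.0187*l2+back*l2,Rt
HINGE=np.array([.517,.3415,.06])
E
python3 - <<'E'
from h import *
p,Rt=lev(.69,.12);print(p);plan(p,Rt)
E
```

```text
[0.49072885 0.47665337 0.22682051]
N 9 delta_pos [-0.0532, 0.0154, 0.0168] rot [0.0115, -0.0225, 0.032]
path [[0.284, 0.612, 0.23], [0.365, 0.59, 0.211], [0.437, 0.542, 0.209], [0.491, 0.477, 0.227]]
```

```bash
python3 -m handwheel '[{"delta_pos":[-0.0532,0.0154,0.0168],"rot":[0.0115,-0.0225,0.032],"jaw":1},{"delta_pos":[-0.0532,0.0154,0.0168],"rot":[0.0115,-0.0225,0.032],"jaw":1},{"delta_pos":[-0.0532,0.0154,0.0168],"rot":[0.0115,-0.0225,0.032],"jaw":1},{"delta_pos":[-0.0532,0.0154,0.0168],"rot":[0.0115,-0.0225,0.032],"jaw":1},{"delta_pos":[-0.0532,0.0154,0.0168],"rot":[0.0115,-0.0225,0.032],"jaw":1},{"delta_pos":[-0.0532,0.0154,0.0168],"rot":[0.0115,-0.0225,0.032],"jaw":1},{"delta_pos":[-0.0532,0.0154,0.0168],"rot":[0.0115,-0.0225,0.032],"jaw":1},{"delta_pos":[-0.0532,0.0154,0.0168],"rot":[0.0115,-0.0225,0.032],"jaw":1},{"delta_pos":[-0.0532,0.0154,0.0168],"rot":[0.0115,-0.0225,0.032],"jaw":1},{"delta_pos":[0,0,0],"rot":[0,0,0],"jaw":1},{"delta_pos":[0,0,0],"rot":[0,0,0],"jaw":1}]'
python3 - <<'E'
from h import *
st()
c=cap("wrist");cv2.imwrite("pics/w1.png",c["img"]);np.savez("w1.npz",**c)
p,Rt=lev(.69,.12);plan(p,Rt)
E
```

```text
t: 1.2
ee_pos: [0.4908, 0.4773, 0.2266]
tool_rot: [0.598, 0.727, -0.215, 0.26]
contact_force: [0.2, 0.3, 0.6]
finger_gap: 0.0858
grasp_force: 0.0
t 1.2 tcp [0.4908 0.4773 0.2266] x [-0.15   0.758 -0.635] y [ 0.981  0.192 -0.002] z [ 0.121 -0.624 -0.772] q [-1.29  0.82  0.43  1.23  0.19  1.62 -0.75] gap 0.0858 gf 0.0 F [0.2 0.3 0.6]
N 1 delta_pos [-0.0022, 0.0006, 0.002] rot [-0.0, -0.0008, 0.0011]
path [[0.49, 0.478, 0.227], [0.491, 0.477, 0.227]]
```

View pics/w1.png

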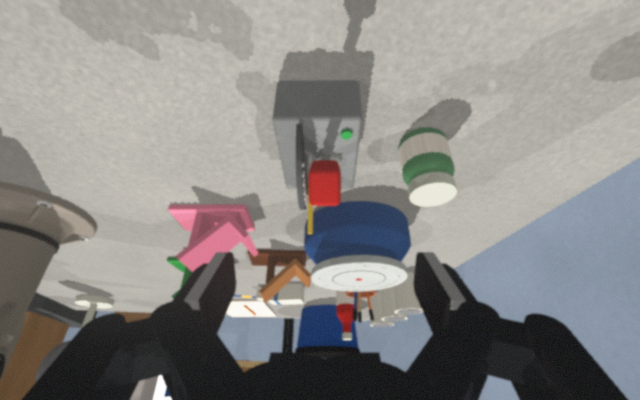

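The wrist view shows the red handle end-on at (325,183), the yellow pointer at (310,220) and the box top at (325,140). The fingers are aligned with the handle. I'll refine the box, lever and pointer from this cloud.

```bash
python3 - <<'E'
from h import *
for n in("w1","top0","side0"):
    c=np.load(n+".npz");X=c["xyz"];h=cv2.cvtColor(c["img"],cv2.COLOR_BGR2HSV).astype(int);H,Sa,V=h[...,0],h[...,1],h[...,2]
    near=lambda x,y,r: np.hypot(X[...,0]-x,X[...,1]-y)<r
    m=near(.509,.34,.1)&(abs(X[...,2]-.06)<.005)&(Sa<60);r=cv2.minAreaRect(X[m][:,:2].astype(np.float32));print(n,"box",np.round(r[0],4),np.round(r[1],3),r[2],np.median(X[m][:,2]).round(4))
    yaw=np.radians(11);bx=np.array([np.cos(yaw),np.sin(yaw),0]);by=np.array([-bx[1],bx[0],0])
    Q=X-HINGE;qx,qy,qz=Q@bx,Q@by,Q[...,2];ang=np.arctan2(qy,qz);rad=np.hypot(qy,qz)
    for lab,m in(("red",near(.5,.41,.07)&((H<8)|(H>172))&(Sa>120)&(X[...,2]>.1)),("yel",near(.505,.318,.06)&(H>18)&(H<38)&(Sa>100)&(X[...,2]>.07))):
        m=cv2.erode(m.astype(np.uint8),np.ones((2,2)))>0 if lab=="red" else m
        if m.sum(): print(lab,m.sum(),"qx",np.percentile(qx[m],[5,50,95]).round(4),"rad",np.percentile(rad[m],[2,50,98]).round(3),"ang",np.percentile(ang[m],[5,50,95]).round(3),
          "fit ang (line)",[round(float(np.median(ang[m&(rad>a)&(rad<=a+.02)])),3) for a in (.04,.06,.08,.1,.12) if (m&(rad>a)&(rad<=a+.02)).sum()>2])
E
```

```text
w1 box [0.5088 0.346 ] [0.09  0.129] 11.568629264831543 0.0596
red 1238 qx [-0.0096  0.0001  0.0095] rad [0.115 0.143 0.144] ang [0.7   0.801 0.898] fit ang (line) [0.904, 0.888]
yel 143 qx [-0.0181 -0.0159 -0.0136] rad [0.053 0.069 0.083] ang [-0.247 -0.204 -0.175] fit ang (line) [-0.178, -0.205, -0.23]
top0 box [0.5066 0.3439] [0.09 0.13] 11.72176742553711 0.0587
red 139 qx [-0.0136 -0.0048  0.0044] rad [0.098 0.122 0.144] ang [0.655 0.689 0.754] fit ang (line) [0.674, 0.679, 0.694]
yel 14 qx [-0.0207 -0.0202 -0.0166] rad [0.055 0.076 0.085] ang [-0.31  -0.254 -0.193] fit ang (line) [-0.252, -0.239, -0.268]
side0 box [0.5093 0.3429] [0.091 0.136] 11.251364707946777 0.0607
red 67 qx [-0.01   -0.0004  0.0086] rad [0.096 0.116 0.137] ang [0.612 0.664 0.706] fit ang (line) [0.673, 0.663, 0.663]
yel 15 qx [-0.0188 -0.0169 -0.0103] rad [0.043 0.066 0.085] ang [-0.392 -0.298  0.093] fit ang (line) [-0.302, -0.307, -0.275]
```

```bash
sed -i 's/^HINGE=.*/HINGE=np.array([.517,.346,.06])/; s/yaw=np.radians(11)/yaw=np.radians(11.5)/' h.py; python3 - <<'E'
from h import *
p,Rt=lev(.76,.0,tilt=.71);plan(p,Rt,step=.03)
E
```

```text
N 4 delta_pos [0.0053, 0.0002, 0.0592] rot [-0.0004, -0.0018, -0.0003]
path [[0.49, 0.478, 0.227], [0.493, 0.462, 0.202], [0.497, 0.445, 0.178], [0.5, 0.428, 0.153], [0.504, 0.412, 0.129]]
```

```bash
python3 -m handwheel '[{"delta_pos":[0.0053,0.0002,0.0592],"rot":[0,-0.0018,0],"jaw":1},{"delta_pos":[0.0053,0.0002,0.0592],"rot":[0,-0.0018,0],"jaw":1},{"delta_pos":[0.0053,0.0002,0.0592],"rot":[0,-0.0018,0],"jaw":1},{"delta_pos":[0.0053,0.0002,0.0592],"rot":[0,-0.0018,0],"jaw":1},{"delta_pos":[0,0,0],"rot":[0,0,0],"jaw":0.45},{"delta_pos":[0,0,0],"rot":[0,0,0],"jaw":0.45},{"delta_pos":[0,0,0],"rot":[0,0,0],"jaw":0.1},{"delta_pos":[0,0,0],"rot":[0,0,0],"jaw":0.1},{"delta_pos":[0,0,0],"rot":[0,0,0],"jaw":0.1},{"delta_pos":[0,0,0],"rot":[0,0,0],"jaw":0.1}]' 25
python3 - <<'E'
from h import *
st()
c=cap("wrist");np.savez("w2.npz",**c)
o=get_obs();M=R.from_quat(o["tool_rot"]).as_matrix()
# one-step rotation about hinge by -0.1319 (8 rows => -1.055)
d=-1.06/9;r=M.T@(HINGE-o["ee_pos"]);print("hinge in tool",r.round(4))
a=R.from_rotvec(d*np.array([0,-1.,0]));print("dp",((r-a.apply(r))/.5).round(4),"rot",(a.as_rotvec()/np.pi).round(4))
E
```

```text
t: 2.25
ee_pos: [0.5035, 0.4125, 0.1312]
tool_rot: [0.596, 0.724, -0.221, 0.268]
contact_force: [-4.7, 1.6, 6.1]
finger_gap: 0.0237
grasp_force: 28.1
t 2.25 tcp [0.5035 0.4125 0.1312] x [-0.147  0.744 -0.652] y [ 0.981  0.193 -0.   ] z [ 0.125 -0.639 -0.759] q [-1.26  0.85  0.43  1.42  0.21  1.4  -0.79] gap 0.0237 gf 28.1 F [-4.7  1.6  6.1]
hinge in tool [-0.0051  0.0004  0.0982]
dp [-0.0232 -0.      0.0002] rot [-0.      0.0375 -0.    ]
```

```bash
python3 -m handwheel '[{"delta_pos":[-0.0232,0,0.0002],"rot":[0,0.0375,0],"jaw":0.1},{"delta_pos":[-0.0232,0,0.0002],"rot":[0,0.0375,0],"jaw":0.1},{"delta_pos":[-0.0232,0,0.0002],"rot":[0,0.0375,0],"jaw":0.1},{"delta_pos":[-0.0232,0,0.0002],"rot":[0,0.0375,0],"jaw":0.1},{"delta_pos":[-0.0232,0,0.0002],"rot":[0,0.0375,0],"jaw":0.1},{"delta_pos":[-0.0232,0,0.0002],"rot":[0,0.0375,0],"jaw":0.1},{"delta_pos":[-0.0232,0,0.0002],"rot":[0,0.0375,0],"jaw":0.1},{"delta_pos":[-0.0232,0,0.0002],"rot":[0,0.0375,0],"jaw":0.1},{"delta_pos":[0,0,0],"rot":[0,0,0],"jaw":0.1},{"delta_pos":[0,0,0],"rot":[0,0,0],"jaw":0.1}]'
python3 - <<'E'
from h import *
st()
c=cap("wrist");np.savez("w3.npz",**c)
s=cap("side");np.savez("s3.npz",**s)
a=cv2.resize(c["img"][100:320,240:420],(400,489));b=cv2.resize(s["img"][80:170,270:350],(400,450));b=np.vstack([b,np.zeros((39,400,3),np.uint8)])
cv2.imwrite("pics/m3.png",np.hstack([a,b]))
E
```

```text
t: 3.3
ee_pos: [0.5216, 0.324, 0.1555]
tool_rot: [0.633, 0.766, 0.072, -0.087]
contact_force: [1.1, -5.7, -1.7]
finger_gap: 0.0235
grasp_force: 31.4
t 3.3 tcp [0.5216 0.324  0.1555] x [-0.184  0.957  0.225] y [ 0.982  0.189 -0.001] z [-0.043  0.22  -0.974] q [-0.65  0.43  0.13  1.85 -0.37  0.82 -0.09] gap 0.0235 gf 31.4 F [ 1.1 -5.7 -1.7]
```

View pics/m3.png

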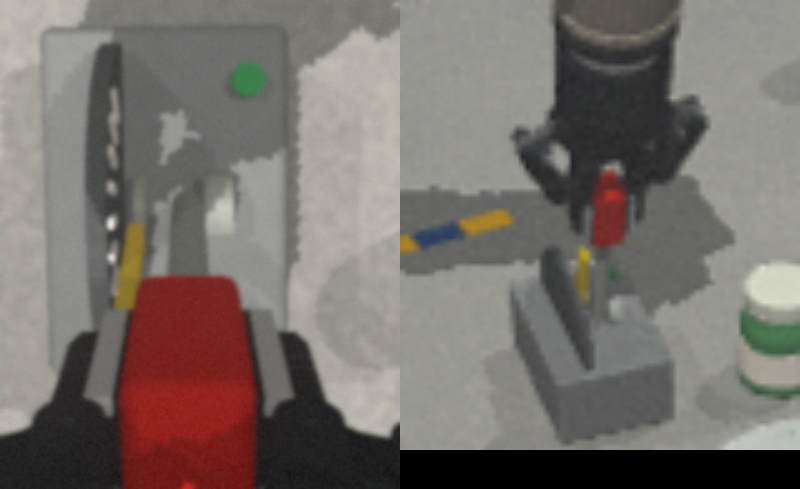

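In the left crop the grip is centred on the red handle, and the yellow pointer at (130,270) is visible beside it. Now I'll measure both angles.

```bash
cat > ang.py <<'E'
from h import *
import sys
for n in sys.argv[1:]:
    c=np.load(n+".npz");X=c["xyz"];h=cv2.cvtColor(c["img"],cv2.COLOR_BGR2HSV).astype(int);H,Sa,V=h[...,0],h[...,1],h[...,2]
    m=(np.hypot(X[...,0]-.509,X[...,1]-.345)<.1)&(abs(X[...,2]-.06)<.004)&(Sa<60);r=cv2.minAreaRect(X[m][:,:2].astype(np.float32));print(n,"box",np.round(r[0],4),np.round(r[1],3),round(r[2],2))
    y=np.radians(11.5);bx=np.array([np.cos(y),np.sin(y),0]);by=np.array([-bx[1],bx[0],0])
    Q=X-HINGE;qx,qy,qz=Q@bx,Q@by,Q[...,2];rad=np.hypot(qy,qz)
    red=((H<8)|(H>172))&(Sa>120)&(rad<.16)&(rad>.08)&(abs(qx)<.03)
    p=np.stack([qx,qy,qz],-1)[cv2.erode(red.astype(np.uint8),np.ones((3,3)))>0]
    rng=np.random.default_rng(1)
    for k in range(3):
        if len(p)<30: break
        best=None
        for _ in range(300):
            a,b,d=p[rng.choice(len(p),3,False)];nn=np.cross(b-a,d-a);l=np.linalg.norm(nn)
            if l<1e-7: continue
            i=abs((p-a)@nn/l)<.0012
            if best is None or i.sum()>best.sum():best=i
        u=p[best];nn=np.linalg.svd(u-u.mean(0),full_matrices=False)[2][2];nn*=np.sign(nn[1]+.3*nn[2])
        print(" red plane",len(u),u.mean(0).round(4),nn.round(3),"lever ang if side",round(float(np.arctan2(-nn[2],nn[1])),3),"if top",round(float(np.arctan2(nn[1],nn[2])),3));p=p[~best]
    m=(H>18)&(H<38)&(Sa>100)&(rad>.03)&(rad<.09)&(abs(qx+.017)<.008)
    if m.sum()>8:
        k=np.polyfit(qz[m],qy[m],1);print(" yel",m.sum(),"dir ang",round(float(np.arctan(k[0])),3),"offset at hinge",k[1].round(4),"med ang",np.median(np.arctan2(qy[m],qz[m])).round(3),"mean",qy[m].mean().round(4),qz[m].mean().round(4), "qx",qx[m].mean().round(4))
E
python3 ang.py w1 w2 w3 s3
```

```text
w1 box [0.5088 0.3461] [0.09  0.129] 11.5
 red plane 836 [-0.0005  0.0963  0.101 ] [0.002 0.69  0.724] lever ang if side -0.809 if top 0.762
 red plane 208 [-0.0001  0.0956  0.0814] [ 0.002  0.741 -0.672] lever ang if side 0.736 if top 2.307
 red plane 56 [-0.0005  0.0971  0.1024] [-0.001  0.68   0.734] lever ang if side -0.824 if top 0.747
 yel 143 dir ang -0.352 offset at hinge 0.0063 med ang -0.265 mean -0.0185 0.0675 qx -0.017
w2 box [0.5086 0.346 ] [0.09  0.129] 11.56
 red plane 2830 [-0.0005  0.097   0.1002] [-0.004  0.709  0.705] lever ang if side -0.782 if top 0.789
 red plane 2051 [-0.0005  0.0929  0.0784] [-0.001  0.733 -0.68 ] lever ang if side 0.748 if top 2.319
 red plane 244 [0.0012 0.0963 0.1008] [0.057 0.594 0.802] lever ang if side -0.933 if top 0.637
w3 box [0.5088 0.345 ] [0.09  0.128] 11.66
 red plane 2652 [-0.001  -0.0298  0.1363] [-0.023 -0.211  0.977] lever ang if side -1.784 if top -0.213
 red plane 2314 [-0.0004 -0.0139  0.1211] [0.004 0.972 0.235] lever ang if side -0.237 if top 1.334
 red plane 281 [ 0.0029 -0.0276  0.1351] [-0.047 -0.199  0.979] lever ang if side -1.771 if top -0.2
 yel 311 dir ang -0.28 offset at hinge 0.0015 med ang -0.25 mean -0.0135 0.0521 qx -0.0171
s3 box [0.5097 0.3425] [0.091 0.132] 11.65
 red plane 19 [-0.0014 -0.0382  0.1162] [0.089 0.972 0.217] lever ang if side -0.22 if top 1.351
 yel 18 dir ang -0.25 offset at hinge -0.0084 med ang -0.371 mean -0.0246 0.0634 qx -0.0173
```

```bash
python3 -m handwheel '[{"delta_pos":[-0.0075,0,0],"rot":[0,0.012,0],"jaw":0.1},{"delta_pos":[-0.0075,0,0],"rot":[0,0.012,0],"jaw":0.1},{"delta_pos":[0,0,0],"rot":[0,0,0],"jaw":0.1},{"delta_pos":[0,0,0],"rot":[0,0,0],"jaw":0.1}]'
python3 - <<'E'
from h import *
st();c=cap("wrist");np.savez("w4.npz",**c);print(c["mount"].round(3))
# target: camera on the line hinge+0.3*(dir -0.305), looking at hinge
m=c["mount"];_,Rt=lev(-.305)
d=-Rt[:,2]
# candidate: rotate about tool y by a so camera optical axis hits; simply place camera centre, keep orientation so optical axis along -d
rel=m[:3,:3]; Rn=Rt.copy()
zc=Rt@rel[:,2];ang=np.arccos(zc@-d);ax=np.cross(zc,-d);ax/=np.linalg.norm(ax);Rn=R.from_rotvec(ax*ang).as_matrix()@Rt
for D in(.30,):
    p=HINGE+D*d-Rn@m[:3,3]; print("tcp",p.round(3),"z",Rn[:,2].round(3),"ang",np.degrees(ang).round(1));plan(p,Rn)
E
python3 ang.py w4
```

```text
t: 3.8
ee_pos: [0.522, 0.3222, 0.1549]
tool_rot: [0.627, 0.764, 0.097, -0.117]
contact_force: [1.4, 1.1, 1.3]
finger_gap: 0.0237
grasp_force: 29.7
t 3.8 tcp [0.522  0.3222 0.1549] x [-0.186  0.935  0.302] y [0.981 0.194 0.001] z [-0.057  0.296 -0.953] q [-0.57  0.43  0.09  1.86 -0.46  0.81  0.02] gap 0.0237 gf 29.7 F [1.4 1.1 1.3]
[[ 0.001 -0.949 -0.315  0.08 ]
 [ 1.     0.001  0.002 -0.001]
 [-0.001 -0.315  0.949 -0.143]
 [ 0.     0.     0.     1.   ]]
tcp [0.532 0.276 0.184] z [-0.118  0.573 -0.811] ang 18.4
N 3 delta_pos [-0.0211, 0.0004, -0.0302] rot [0.0006, 0.0338, -0.0004]
path [[0.522, 0.322, 0.155], [0.525, 0.308, 0.166], [0.528, 0.292, 0.176], [0.532, 0.276, 0.184]]
w4 box [0.5088 0.345 ] [0.09  0.128] 11.68
 red plane 2801 [-0.0002 -0.0342  0.1353] [ 0.01  -0.243  0.97 ] lever ang if side -1.817 if top -0.246
 red plane 2090 [-0.0005 -0.0179  0.1207] [-0.006  0.964  0.264] lever ang if side -0.267 if top 1.304
 red plane 248 [-0.0033 -0.0323  0.1339] [ 0.013 -0.237  0.971] lever ang if side -1.81 if top -0.239
 yel 280 dir ang -0.281 offset at hinge 0.0015 med ang -0.251 mean -0.0137 0.0527 qx -0.017
```

```bash
python3 -m handwheel '[{"delta_pos":[0,0,0],"rot":[0,0,0],"jaw":0.5},{"delta_pos":[0,0,0],"rot":[0,0,0],"jaw":0.5},{"delta_pos":[0,0,0],"rot":[0,0,0],"jaw":0.5},{"delta_pos":[0,0,-0.08],"rot":[0,0,0],"jaw":0.5},{"delta_pos":[0,0,-0.08],"rot":[0,0,0],"jaw":0.5},{"delta_pos":[0,0,-0.08],"rot":[0,0,0],"jaw":0.5},{"delta_pos":[0,0,0],"rot":[0,0,0],"jaw":0.5}]'
python3 - <<'E'
from h import *
st();c=cap("wrist");np.savez("w5.npz",**c)
m=c["mount"];_,Rt=lev(-.305);d=-Rt[:,2];zc=Rt@m[:3,2];ax=np.cross(zc,-d);ang=np.arcsin(np.linalg.norm(ax));ax/=np.linalg.norm(ax);Rn=R.from_rotvec(ax*ang).as_matrix()@Rt
p=HINGE+.38*d-Rn@m[:3,3]; print("tcp",p.round(3));plan(p,Rn)
E
python3 ang.py w5
```

```text
t: 4.55
ee_pos: [0.5328, 0.2827, 0.2742]
tool_rot: [0.629, 0.762, 0.101, -0.115]
contact_force: [1.8, -0.4, 0.6]
finger_gap: 0.0425
grasp_force: 0.0
t 4.55 tcp [0.5328 0.2827 0.2742] x [-0.181  0.936  0.303] y [0.982 0.187 0.009] z [-0.048  0.299 -0.953] q [-0.55  0.29  0.14  1.77 -0.4   1.04 -0.03] gap 0.0425 gf 0.0 F [ 1.8 -0.4  0.6]
tcp [0.537 0.253 0.26 ]
N 3 delta_pos [-0.0221, -0.0003, -0.0014] rot [0.0012, 0.0338, -0.0008]
path [[0.531, 0.283, 0.271], [0.533, 0.273, 0.269], [0.535, 0.262, 0.265], [0.537, 0.253, 0.26]]
w5 box [0.5092 0.3445] [0.09 0.13] 11.6
 red plane 733 [-0.0002 -0.0346  0.1353] [-0.002 -0.233  0.973] lever ang if side -1.806 if top -0.235
 red plane 235 [-0.0005 -0.0185  0.1234] [-0.007  0.963  0.271] lever ang if side -0.274 if top 1.297
 red plane 70 [-0.0004 -0.0366  0.1334] [ 0.009 -0.238  0.971] lever ang if side -1.811 if top -0.24
 yel 118 dir ang -0.21 offset at hinge -0.0066 med ang -0.269 mean -0.02 0.0629 qx -0.018
```

```bash
python3 -m handwheel '[{"delta_pos":[-0.0221,0,-0.0014],"rot":[0,0.0338,0],"jaw":0.5},{"delta_pos":[-0.0221,0,-0.0014],"rot":[0,0.0338,0],"jaw":0.5},{"delta_pos":[-0.0221,0,-0.0014],"rot":[0,0.0338,0],"jaw":0.5},{"delta_pos":[0,0,0],"rot":[0,0,0],"jaw":0.5},{"delta_pos":[0,0,0],"rot":[0,0,0],"jaw":0.5}]'
python3 - <<'E'
from h import *
st();c=cap("wrist");np.savez("w6.npz",**c);im=c["img"][80:320,180:460]
K=c["camera_matrix"];P=np.linalg.inv(c["pose"])
y=np.radians(11.5);bx=np.array([np.cos(y),np.sin(y),0]);by=np.array([-bx[1],bx[0],0]);z=np.array([0,0,1.])
big=cv2.resize(im,None,fx=2.5,fy=2.5,interpolation=cv2.INTER_CUBIC)
def pr(q,H=HINGE):
    w=P@np.r_[H+q[0]*bx+q[1]*by+q[2]*z,1];u=K@w[:3];return u[:2]/u[2]
for th,col in((-.25,(255,0,255)),(-.33,(255,255,0))):
    for qx,r0,r1 in((-.017,.025,.085),(0,.08,.14)):
        a=[pr((qx,r*np.sin(th),r*np.cos(th))) for r in(r0,r1)]
        a=[tuple(int(t) for t in (x-[180,80])*2.5) for x in a];cv2.line(big,a[0],a[1],col,1)
b=[pr((sx*.045-.008,sy*.065,0)) for sx,sy in((-1,-1),(1,-1),(1,1),(-1,1))]
cv2.polylines(big,[np.int32([(x-[180,80])*2.5 for x in b])],True,(0,255,0),1)
cv2.imwrite("pics/w6.png",big)
E
python3 ang.py w6
```

```text
t: 5.1
ee_pos: [0.5345, 0.2525, 0.2551]
tool_rot: [0.606, 0.734, 0.194, -0.238]
contact_force: [0.2, 0.5, -0.1]
finger_gap: 0.0428
grasp_force: 0.0
t 5.1 tcp [0.5345 0.2525 0.2551] x [-0.151  0.798  0.584] y [ 0.982  0.189 -0.004] z [-0.114  0.573 -0.812] q [-0.29  0.35  0.08  1.84 -0.76  1.08  0.39] gap 0.0428 gf 0.0 F [ 0.2  0.5 -0.1]
w6 box [0.5092 0.344 ] [0.09  0.129] 11.57
 red plane 813 [-0.0003 -0.0359  0.1349] [ 0.004 -0.259  0.966] lever ang if side -1.833 if top -0.262
 red plane 52 [-0.0015 -0.0375  0.1328] [ 0.01  -0.257  0.966] lever ang if side -1.831 if top -0.26
 red plane 31 [ 0.0006 -0.039   0.1356] [ 0.025 -0.265  0.964] lever ang if side -1.839 if top -0.268
 yel 56 dir ang -0.263 offset at hinge -0.005 med ang -0.321 mean -0.026 0.0781 qx -0.0175
```

View pics/w6.png

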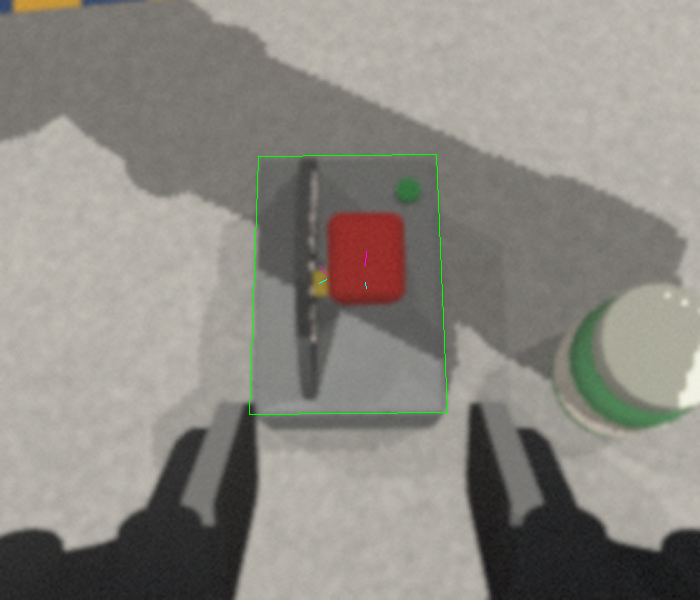

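```bash
cat > ang2.py <<'E'
from h import *
import sys
from scipy.optimize import brentq
c=np.load(sys.argv[1]+".npz");h=cv2.cvtColor(c["img"],cv2.COLOR_BGR2HSV).astype(int);H,Sa,V=h[...,0],h[...,1],h[...,2]
K=c["camera_matrix"];P=np.linalg.inv(c["pose"]);X=c["xyz"]
y=np.radians(11.5);bx=np.array([np.cos(y),np.sin(y),0]);by=np.array([-bx[1],bx[0],0]);z=np.array([0,0,1.])
def pr(q,H0):
    w=P@np.r_[H0+q[0]*bx+q[1]*by+q[2]*z,1];u=K@w[:3];return u[:2]/u[2]
Q=X-HINGE;qx,qy=Q@bx,Q@by
for dy in(-.001,.0,.001):
  H0=HINGE+dy*by
  red=((H<8)|(H>172))&(Sa>120)&(np.hypot(qx,qy)<.12);yel=(H>18)&(H<38)&(Sa>80)&(abs(qx+.017)<.012)&(abs(qy)<.06)
  for lab,m,q,r in(("red",red,0,.14),("yel",yel,-.017,.085)):
    v,u=np.nonzero(m);vm=(v.min()+v.max())/2
    f=lambda th:pr((q,r*np.sin(th),r*np.cos(th)),H0)[1]-vm
    print(dy,lab,m.sum(),"u",u.min(),u.max(),"v",v.min(),v.max(),"theta",round(brentq(f,-.8,.5),3))
E
python3 ang2.py w6
```

```text
-0.001 red 1059 u 311 341 v 165 201 theta -0.257
-0.001 yel 65 u 304 310 v 188 198 theta -0.315
0.0 red 1059 u 311 341 v 165 201 theta -0.264
0.0 yel 65 u 304 310 v 188 198 theta -0.326
0.001 red 1059 u 311 341 v 165 201 theta -0.271
0.001 yel 65 u 304 310 v 188 198 theta -0.338
```

```bash
python3 - <<'E'
from h import *
p,Rt=lev(-.26,.10);plan(p,Rt)
E
```

```text
N 3 delta_pos [0.0233, 0.0008, 0.0177] rot [0.0001, -0.0386, -0.0009]
path [[0.534, 0.254, 0.256], [0.532, 0.268, 0.256], [0.529, 0.283, 0.254], [0.527, 0.297, 0.25]]
```

```bash
python3 -m handwheel '[{"delta_pos":[0.0233,0.0008,0.0177],"rot":[0,-0.0386,-0.0009],"jaw":0.6},{"delta_pos":[0.0233,0.0008,0.0177],"rot":[0,-0.0386,-0.0009],"jaw":0.6},{"delta_pos":[0.0233,0.0008,0.0177],"rot":[0,-0.0386,-0.0009],"jaw":0.6},{"delta_pos":[0,0,0.0667],"rot":[0,0,0],"jaw":0.6},{"delta_pos":[0,0,0.0667],"rot":[0,0,0],"jaw":0.6},{"delta_pos":[0,0,0.0667],"rot":[0,0,0],"jaw":0.6},{"delta_pos":[0,0,0],"rot":[0,0,0],"jaw":0.1},{"delta_pos":[0,0,0],"rot":[0,0,0],"jaw":0.1},{"delta_pos":[0,0,0],"rot":[0,0,0],"jaw":0.1},{"delta_pos":[0,0,0],"rot":[0,0,0],"jaw":0.1}]' 40
python3 - <<'E'
from h import *
st();c=cap("wrist");np.savez("w7.npz",**c)
E
python3 ang.py w7
python3 -m handwheel '[{"delta_pos":[-0.0065,0,0],"rot":[0,0.0105,0],"jaw":0.1},{"delta_pos":[-0.0065,0,0],"rot":[0,0.0105,0],"jaw":0.1},{"delta_pos":[0,0,0],"rot":[0,0,0],"jaw":0.1},{"delta_pos":[0,0,0],"rot":[0,0,0],"jaw":0.1},{"delta_pos":[0,0,0],"rot":[0,0,0],"jaw":0.1}]'
python3 - <<'E'
from h import *
st();c=cap("wrist");np.savez("w8.npz",**c)
E
python3 ang.py w8
```

```text
t: 6.15
ee_pos: [0.522, 0.3224, 0.1544]
tool_rot: [0.627, 0.768, 0.084, -0.1]
contact_force: [-0.7, 5.3, -11.1]
finger_gap: 0.0237
grasp_force: 42.9
t 6.15 tcp [0.522  0.3224 0.1544] x [-0.194  0.946  0.259] y [0.98  0.2   0.003] z [-0.049  0.254 -0.966] q [-0.6   0.43  0.1   1.85 -0.41  0.81 -0.03] gap 0.0237 gf 42.9 F [ -0.7   5.3 -11.1]
w7 box [0.5088 0.3449] [0.09  0.129] 11.59
 red plane 2723 [-0.0008 -0.0341  0.1353] [-0.012 -0.237  0.972] lever ang if side -1.81 if top -0.239
 red plane 2376 [-0.0003 -0.018   0.1203] [0.002 0.964 0.267] lever ang if side -0.27 if top 1.301
 red plane 241 [ 0.0014 -0.0331  0.1336] [-0.031 -0.202  0.979] lever ang if side -1.774 if top -0.203
 yel 318 dir ang -0.282 offset at hinge 0.0014 med ang -0.252 mean -0.0141 0.0536 qx -0.017
t: 6.7
ee_pos: [0.5234, 0.3154, 0.1523]
tool_rot: [0.624, 0.764, 0.104, -0.125]
contact_force: [-1.3, 4.7, -11.5]
finger_gap: 0.0234
grasp_force: 42.9
t 6.7 tcp [0.5234 0.3154 0.1523] x [-0.189  0.928  0.321] y [0.98  0.199 0.002] z [-0.062  0.315 -0.947] q [-0.53  0.44  0.07  1.87 -0.49  0.8   0.06] gap 0.0234 gf 42.9 F [ -1.3   4.7 -11.5]
w8 box [0.509  0.3444] [0.09  0.127] 11.71
 red plane 2623 [-0.0002 -0.0444  0.1324] [-0.01   0.315 -0.949] lever ang if side 1.251 if top 2.822
 red plane 2400 [-0.0006 -0.027   0.1188] [-0.008  0.941  0.338] lever ang if side -0.345 if top 1.226
 red plane 291 [-0.0028 -0.0422  0.1313] [-0.03   0.308 -0.951] lever ang if side 1.258 if top 2.828
 yel 404 dir ang -0.284 offset at hinge 0.0006 med ang -0.264 mean -0.017 0.0604 qx -0.017
```

```bash
python3 -m handwheel '[{"delta_pos":[0,0,0],"rot":[0,0,0],"jaw":0.6},{"delta_pos":[0,0,0],"rot":[0,0,0],"jaw":0.6},{"delta_pos":[0,0,0],"rot":[0,0,0],"jaw":0.6},{"delta_pos":[0,0,-0.08],"rot":[0,0,0],"jaw":0.6},{"delta_pos":[0,0,-0.08],"rot":[0,0,0],"jaw":0.6},{"delta_pos":[0,0,-0.08],"rot":[0,0,0],"jaw":0.6},{"delta_pos":[-0.0221,0,-0.0014],"rot":[0,0.0338,0],"jaw":0.6},{"delta_pos":[-0.0221,0,-0.0014],"rot":[0,0.0338,0],"jaw":0.6},{"delta_pos":[-0.0221,0,-0.0014],"rot":[0,0.0338,0],"jaw":0.6},{"delta_pos":[0,0,0],"rot":[0,0,0],"jaw":0.6},{"delta_pos":[0,0,0],"rot":[0,0,0],"jaw":0.6}]'
python3 - <<'E'
from h import *
st();c=cap("wrist");np.savez("w9.npz",**c)
s=cap("side");np.savez("s9.npz",**s);np.savez("t9.npz",**cap("top"))
E
python3 ang2.py w9;python3 ang.py w9 s9 t9
```

```text
t: 7.85
ee_pos: [0.5386, 0.2458, 0.2539]
tool_rot: [0.601, 0.734, 0.202, -0.244]
contact_force: [0.6, 0.4, 0.5]
finger_gap: 0.0515
grasp_force: 0.0
t 7.85 tcp [0.5386 0.2458 0.2539] x [-0.158  0.784  0.601] y [0.981 0.196 0.003] z [-0.115  0.589 -0.8  ] q [-0.25  0.36  0.06  1.84 -0.77  1.09  0.43] gap 0.0515 gf 0.0 F [0.6 0.4 0.5]
-0.001 red 1043 u 307 337 v 171 206 theta -0.328
-0.001 yel 59 u 301 306 v 182 193 theta -0.312
0.0 red 1043 u 307 337 v 171 206 theta -0.335
0.0 yel 59 u 301 306 v 182 193 theta -0.323
0.001 red 1043 u 307 337 v 171 206 theta -0.342
0.001 yel 59 u 301 306 v 182 193 theta -0.334
w9 box [0.5092 0.3439] [0.09 0.13] 11.52
 red plane 772 [-0.0004 -0.0458  0.132 ] [ 0.015  0.317 -0.948] lever ang if side 1.248 if top 2.819
 red plane 69 [ 0.0018 -0.0495  0.1291] [ 0.016  0.311 -0.95 ] lever ang if side 1.255 if top 2.825
 red plane 34 [-0.0007 -0.0442  0.1342] [ 0.022  0.299 -0.954] lever ang if side 1.267 if top 2.838
 yel 49 dir ang -0.225 offset at hinge -0.0085 med ang -0.329 mean -0.0267 0.0798 qx -0.0178
s9 box [0.5101 0.3411] [0.09  0.134] 11.79
 red plane 17 [-0.0047 -0.0523  0.1176] [-0.104  0.986  0.129] lever ang if side -0.13 if top 1.441
 red plane 12 [-0.0031 -0.0504  0.1276] [-0.03   0.841 -0.539] lever ang if side 0.57 if top 2.141
 yel 15 dir ang -0.302 offset at hinge -0.0039 med ang -0.359 mean -0.0233 0.0622 qx -0.0172
t9 box [0.5064 0.3445] [0.089 0.129] 11.59
 red plane 35 [-0.0057 -0.0445  0.1305] [ 0.359  0.276 -0.892] lever ang if side 1.271 if top 2.842
 red plane 13 [-0.0137 -0.0412  0.1221] [ 0.998  0.036 -0.051] lever ang if side 0.958 if top 2.528
 yel 14 dir ang -0.322 offset at hinge 0.0003 med ang -0.32 mean -0.0217 0.0661 qx -0.0204
```

```bash
cat > vase.py <<'E'
from h import *
import sys
for n in sys.argv[1:]:
    c=np.load(n+".npz");X=c["xyz"]
    m=(abs(X[...,0]-.52)<.13)&(abs(X[...,1]+.41)<.11)&(X[...,2]>.012)&(X[...,2]<.07)
    body=m&(X[...,2]>.0465)
    p=X[m];b=X[body];
    r=cv2.minAreaRect(b[:,:2].astype(np.float32))
    # yaw by minimising width spread
    best=min(np.arange(190,212,.25),key=lambda a:np.ptp(np.percentile(b[:,:2]@[-np.sin(np.radians(a)),np.cos(np.radians(a))],[2,98])))
    a=np.radians(best);h=np.array([np.cos(a),np.sin(a)]);t=np.array([-h[1],h[0]])
    s,w=b[:,:2]@h,b[:,:2]@t
    print(n,len(b),"yaw",best,"ztop",np.median(b[:,2]).round(4),"s",np.percentile(s,[0.5,99.5]).round(4),"w",np.percentile(w,[1,99]).round(4),"all s",np.percentile(p[:,:2]@h,[.3,99.7]).round(4))
    s0=np.percentile(s,.5);al=np.percentile(p[:,:2]@h,[.3,99.7])
    wm=np.percentile(w,[1,99]).mean()
    for lab,so in(("foot",s0+.06),("mouth",al[1]-.09)): print("  origin by",lab,(so*h+wm*t).round(4))
E
python3 vase.py top0 side0 t9 s9
python3 - <<'E'
from h import *
h=np.array([np.cos(np.radians(200)),np.sin(np.radians(200)),0]);n=np.cross(h,[0,0,1.])
# tool z = down tilted by 30deg towards -h (foot)
def frame(tilt):
    z=-np.cos(tilt)*np.array([0,0,1.])-np.sin(tilt)*h
    return [np.stack([np.cross(y,z),y,z],1) for y in(n,-n)]
o=get_obs();M=R.from_quat(o["tool_rot"]).as_matrix()
for F in frame(0)+frame(np.radians(30)): print("turn deg",np.degrees(np.linalg.norm(R.from_matrix(M.T@F).as_rotvec())).round(0),(R.from_matrix(M.T@F).as_rotvec()/np.pi).round(3),F[:,1].round(2))
E
```

```text
top0 600 yaw 199.5 ztop 0.0512 s [-0.4231 -0.3194] w [0.5298 0.5809] all s [-0.4233 -0.2744]
  origin by foot [ 0.5276 -0.4023]
  origin by mouth [ 0.5289 -0.4019]
side0 867 yaw 198.75 ztop 0.0529 s [-0.4314 -0.3275] w [0.5288 0.5801] all s [-0.4315 -0.2821]
  origin by foot [ 0.5299 -0.4057]
  origin by mouth [ 0.5306 -0.4054]
t9 595 yaw 200.25 ztop 0.0513 s [-0.4157 -0.3125] w [0.535  0.5858] all s [-0.416  -0.2673]
  origin by foot [ 0.5276 -0.4027]
  origin by mouth [ 0.5292 -0.4021]
s9 871 yaw 198.0 ztop 0.0528 s [-0.4382 -0.3345] w [0.5234 0.5751] all s [-0.4385 -0.2895]
  origin by foot [ 0.5294 -0.4055]
  origin by mouth [ 0.5307 -0.4051]
turn deg 103.0 [ 0.177 -0.15  -0.525] [-0.34  0.94  0.  ]
turn deg 88.0 [-0.145 -0.17   0.437] [ 0.34 -0.94 -0.  ]
turn deg 114.0 [ 0.036 -0.271 -0.57 ] [-0.34  0.94  0.  ]
turn deg 82.0 [-0.249 -0.033  0.379] [ 0.34 -0.94 -0.  ]
```

```bash
cat >> h.py <<'E'
def vfr(yaw,tilt,s=1):
    "tool frame for vase direction h(yaw deg); tilt>0: fingers lean from vertical towards h"
    h=np.array([np.cos(np.radians(yaw)),np.sin(np.radians(yaw)),0]);n=np.cross(h,[0,0,1.])*s;a=np.radians(tilt)
    z=-np.cos(a)*np.array([0,0,1.])+np.sin(a)*h
    return np.stack([np.cross(n,z),n,z],1)
E
python3 - <<'E'
from h import *
F=vfr(199.3,-30)*1
if F[1,1]>0: print("s=-1"); F=vfr(199.3,-30,-1)
plan([.46,-.43,.27],F)
g=np.array([.529,-.4037,.030]);print("grasp tcp",(g+.0187*F[:,2]).round(4),"pre",(g+(.0187-.12)*F[:,2]).round(4),F.round(3).tolist())
E
```

```text
s=-1
N 19 delta_pos [-0.0599, 0.0279, -0.0423] rot [-0.0132, -0.0017, 0.0201]
path [[0.538, 0.249, 0.255], [0.624, 0.032, 0.251], [0.606, -0.201, 0.254], [0.488, -0.403, 0.267]]
grasp tcp [ 0.5378 -0.4006  0.0138] pre [ 0.4812 -0.4204  0.1177] [[0.817, 0.331, 0.472], [0.286, -0.944, 0.165], [0.5, -0.0, -0.866]]
```

```bash
python3 -m handwheel '[{"delta_pos":[-0.0599,0.0279,-0.0423],"rot":[-0.0132,-0.0017,0.0201],"jaw":1},{"delta_pos":[-0.0599,0.0279,-0.0423],"rot":[-0.0132,-0.0017,0.0201],"jaw":1},{"delta_pos":[-0.0599,0.0279,-0.0423],"rot":[-0.0132,-0.0017,0.0201],"jaw":1},{"delta_pos":[-0.0599,0.0279,-0.0423],"rot":[-0.0132,-0.0017,0.0201],"jaw":1},{"delta_pos":[-0.0599,0.0279,-0.0423],"rot":[-0.0132,-0.0017,0.0201],"jaw":1},{"delta_pos":[-0.0599,0.0279,-0.0423],"rot":[-0.0132,-0.0017,0.0201],"jaw":1},{"delta_pos":[-0.0599,0.0279,-0.0423],"rot":[-0.0132,-0.0017,0.0201],"jaw":1},{"delta_pos":[-0.0599,0.0279,-0.0423],"rot":[-0.0132,-0.0017,0.0201],"jaw":1},{"delta_pos":[-0.0599,0.0279,-0.0423],"rot":[-0.0132,-0.0017,0.0201],"jaw":1},{"delta_pos":[-0.0599,0.0279,-0.0423],"rot":[-0.0132,-0.0017,0.0201],"jaw":1},{"delta_pos":[-0.0599,0.0279,-0.0423],"rot":[-0.0132,-0.0017,0.0201],"jaw":1},{"delta_pos":[-0.0599,0.0279,-0.0423],"rot":[-0.0132,-0.0017,0.0201],"jaw":1}]'
python3 -m handwheel '[{"delta_pos":[-0.0599,0.0279,-0.0423],"rot":[-0.0132,-0.0017,0.0201],"jaw":1},{"delta_pos":[-0.0599,0.0279,-0.0423],"rot":[-0.0132,-0.0017,0.0201],"jaw":1},{"delta_pos":[-0.0599,0.0279,-0.0423],"rot":[-0.0132,-0.0017,0.0201],"jaw":1},{"delta_pos":[-0.0599,0.0279,-0.0423],"rot":[-0.0132,-0.0017,0.0201],"jaw":1},{"delta_pos":[-0.0599,0.0279,-0.0423],"rot":[-0.0132,-0.0017,0.0201],"jaw":1},{"delta_pos":[-0.0599,0.0279,-0.0423],"rot":[-0.0132,-0.0017,0.0201],"jaw":1},{"delta_pos":[-0.0599,0.0279,-0.0423],"rot":[-0.0132,-0.0017,0.0201],"jaw":1},{"delta_pos":[0,0,0],"rot":[0,0,0],"jaw":1},{"delta_pos":[0,0,0],"rot":[0,0,0],"jaw":1}]'
python3 - <<'E'
from h import *
st();c=cap("wrist");np.savez("w10.npz",**c)
F=vfr(199.3,-30,-1);g=np.array([.529,-.4037,.030]);plan(g+(.0187-.12)*F[:,2],F)
E
python3 vase.py w10
```

```text
t: 9.2
ee_pos: [0.6058, -0.2026, 0.2538]
tool_rot: [0.873, 0.4, 0.25, -0.126]
contact_force: [0.2, -0.3, -0.2]
finger_gap: 0.0852
grasp_force: 0.0
t: 10.1
ee_pos: [0.4601, -0.4309, 0.2696]
tool_rot: [0.952, 0.162, 0.255, -0.044]
contact_force: [1.4, 0.6, -0.4]
finger_gap: 0.0855
grasp_force: 0.0
t 10.1 tcp [ 0.4601 -0.4309  0.2696] x [0.817 0.286 0.5  ] y [ 0.331 -0.944 -0.001] z [ 0.472  0.166 -0.866] q [ 0.41  0.36  0.62  1.84 -0.85  1.05  0.22] gap 0.0855 gf 0.0 F [ 1.4  0.6 -0.4]
N 4 delta_pos [-0.0283, -0.001, 0.0711] rot [-0.0002, -0.0, 0.0001]
path [[0.461, -0.43, 0.269], [0.466, -0.427, 0.231], [0.471, -0.425, 0.193], [0.476, -0.423, 0.156], [0.481, -0.42, 0.118]]
w10 3329 yaw 198.75 ztop 0.0519 s [-0.4301 -0.3277] w [0.5282 0.579 ] all s [-0.4302 -0.2822]
  origin by foot [ 0.5284 -0.4053]
  origin by mouth [ 0.5304 -0.4046]
```

```bash
python3 -m handwheel '[{"delta_pos":[-0.0283,-0.001,0.0711],"rot":[0,0,0],"jaw":1},{"delta_pos":[-0.0283,-0.001,0.0711],"rot":[0,0,0],"jaw":1},{"delta_pos":[-0.0283,-0.001,0.0711],"rot":[0,0,0],"jaw":1},{"delta_pos":[-0.0283,-0.001,0.0711],"rot":[0,0,0],"jaw":1},{"delta_pos":[0,0.001,0.06],"rot":[0,0,0],"jaw":1},{"delta_pos":[0,0,0.06],"rot":[0,0,0],"jaw":1},{"delta_pos":[0,0,0.06],"rot":[0,0,0],"jaw":1},{"delta_pos":[0,0,0.06],"rot":[0,0,0],"jaw":1},{"delta_pos":[0,0,0],"rot":[0,0,0],"jaw":1}]'
python3 - <<'E'
from h import *
st()
E
python3 -m handwheel '[{"delta_pos":[0,0,0],"rot":[0,0,0],"jaw":0.3},{"delta_pos":[0,0,0],"rot":[0,0,0],"jaw":0.3},{"delta_pos":[0,0,0],"rot":[0,0,0],"jaw":0.3},{"delta_pos":[0,0,0],"rot":[0,0,0],"jaw":0.3},{"delta_pos":[0,0,0],"rot":[0,0,0],"jaw":0.3}]' 45
python3 - <<'E'
from h import *
st()
E
```

```text
t: 11.05
ee_pos: [0.5388, -0.3964, 0.0098]
tool_rot: [0.952, 0.164, 0.254, -0.048]
contact_force: [0.3, 0.7, -0.9]
finger_gap: 0.0851
grasp_force: 0.0
t 11.05 tcp [ 0.5388 -0.3964  0.0098] x [0.817 0.288 0.5  ] y [ 0.337 -0.941 -0.008] z [ 0.468  0.175 -0.866] q [ 0.51  0.74  0.34  1.92 -1.3   0.72  0.63] gap 0.0851 gf 0.0 F [ 0.3  0.7 -0.9]
t: 11.55
ee_pos: [0.5358, -0.4033, 0.0149]
tool_rot: [0.952, 0.161, 0.255, -0.044]
contact_force: [-3.9, 1.6, 7.0]
finger_gap: 0.0516
grasp_force: 49.1
t 11.55 tcp [ 0.5358 -0.4033  0.0149] x [0.818 0.285 0.5  ] y [ 0.329 -0.944 -0.001] z [ 0.472  0.165 -0.866] q [ 0.51  0.73  0.35  1.92 -1.3   0.72  0.63] gap 0.0516 gf 49.1 F [-3.9  1.6  7. ]
```

```bash
cat >> h.py <<'E'
SEAT=np.array([.511,-.134,.0957]);RY=187.5
def vaseT(o0,h0):
    o=get_obs();M=R.from_quat(o["tool_rot"]).as_matrix();return M.T@(np.array(o0)-o["ee_pos"]),M.T@np.array(h0)
E
python3 - <<'E'
from h import *
a=np.radians(199.2);h=np.array([np.cos(a),np.sin(a),0])
r,hx=vaseT([.529,-.4045,.026],h);print("r",r.round(4),"axis in tool",hx.round(3));np.save("r1.npy",r)
o=get_obs();F=vfr(RY,15,-1);hr=np.array([np.cos(np.radians(RY)),np.sin(np.radians(RY)),0]);z=np.array([0,0,1.])
m=(hr+z)/2**.5;nb=(z-hr)/2**.5;print(F@hx,m)
M=R.from_quat(o["tool_rot"]).as_matrix();print("lift .16 in tool",(M.T@[0,0,.16/.5]).round(3))
class G: pass
import h
real=h.get_obs
oo=dict(real());oo["ee_pos"]=np.array(oo["ee_pos"])+[0,0,.16];h.get_obs=lambda:oo
p=SEAT+.09*nb+.02*m-F@r;print("hover tcp",p);plan(p,F)
E
```

```text
r [-0.0004 -0.0011 -0.013 ] axis in tool [-0.866 -0.    -0.5  ]
[-0.70073211 -0.09191338  0.70747893] [-0.70105738 -0.09229596  0.70710678]
lift .16 in tool [ 0.16  -0.    -0.277]
hover tcp [ 0.55724927 -0.1290195   0.16078695]
N 7 delta_pos [0.0244, -0.0744, 0.0099] rot [-0.0013, -0.0356, 0.0095]
path [[0.536, -0.403, 0.175], [0.537, -0.324, 0.178], [0.543, -0.246, 0.175], [0.552, -0.168, 0.167]]
```

```bash
python3 -m handwheel '[{"delta_pos":[0.02,0,-0.0346],"rot":[0,0,0],"jaw":0.3},{"delta_pos":[0.035,0,-0.0606],"rot":[0,0,0],"jaw":0.3},{"delta_pos":[0.035,0,-0.0606],"rot":[0,0,0],"jaw":0.3},{"delta_pos":[0.035,0,-0.0606],"rot":[0,0,0],"jaw":0.3},{"delta_pos":[0.035,0,-0.0606],"rot":[0,0,0],"jaw":0.3}]'
python3 -m handwheel '[{"delta_pos":[0.0244,-0.0744,0.0099],"rot":[-0.0013,-0.0356,0.0095],"jaw":0.3},{"delta_pos":[0.0244,-0.0744,0.0099],"rot":[-0.0013,-0.0356,0.0095],"jaw":0.3},{"delta_pos":[0.0244,-0.0744,0.0099],"rot":[-0.0013,-0.0356,0.0095],"jaw":0.3},{"delta_pos":[0.0244,-0.0744,0.0099],"rot":[-0.0013,-0.0356,0.0095],"jaw":0.3},{"delta_pos":[0.0244,-0.0744,0.0099],"rot":[-0.0013,-0.0356,0.0095],"jaw":0.3},{"delta_pos":[0.0244,-0.0744,0.0099],"rot":[-0.0013,-0.0356,0.0095],"jaw":0.3},{"delta_pos":[0.0244,-0.0744,0.0099],"rot":[-0.0013,-0.0356,0.0095],"jaw":0.3},{"delta_pos":[0,0,0],"rot":[0,0,0],"jaw":0.3},{"delta_pos":[0,0,0],"rot":[0,0,0],"jaw":0.3},{"delta_pos":[0,0,0],"rot":[0,0,0],"jaw":0.3}]'
python3 - <<'E'
from h import *
st();r=np.load("r1.npy")
np.savez("s12.npz",**cap("side"))
F=vfr(RY,15,-1);hr=np.array([np.cos(np.radians(RY)),np.sin(np.radians(RY)),0]);z=np.array([0,0,1.])
m=(hr+z)/2**.5;nb=(z-hr)/2**.5
plan(SEAT+.006*nb+.006*m-F@r,F,step=.03)
c=np.load("s12.npz");cv2.imwrite("pics/s12.png",cv2.resize(c["img"][150:330,230:450],None,fx=3,fy=3))
E
```

```text
t: 12.05
ee_pos: [0.5352, -0.4026, 0.1743]
tool_rot: [0.953, 0.161, 0.254, -0.044]
contact_force: [0.9, -0.1, -3.4]
finger_gap: 0.0518
grasp_force: 48.2
t: 13.05
ee_pos: [0.5567, -0.1306, 0.1596]
tool_rot: [0.989, 0.064, -0.129, 0.008]
contact_force: [0.3, -0.3, -2.8]
finger_gap: 0.0513
grasp_force: 48.5
t 13.05 tcp [ 0.5567 -0.1306  0.1596] x [ 0.958  0.125 -0.257] y [ 0.129 -0.992 -0.001] z [-0.255 -0.032 -0.966] q [-0.47  0.67  0.84  1.73 -0.39  1.21 -0.94] gap 0.0513 gf 48.5 F [ 0.3 -0.3 -2.8]
N 3 delta_pos [-0.0195, -0.0012, 0.0524] rot [-0.0002, -0.0002, -0.0002]
path [[0.557, -0.131, 0.16], [0.54, -0.133, 0.137], [0.524, -0.134, 0.114], [0.508, -0.135, 0.091]]
```

View pics/s12.png

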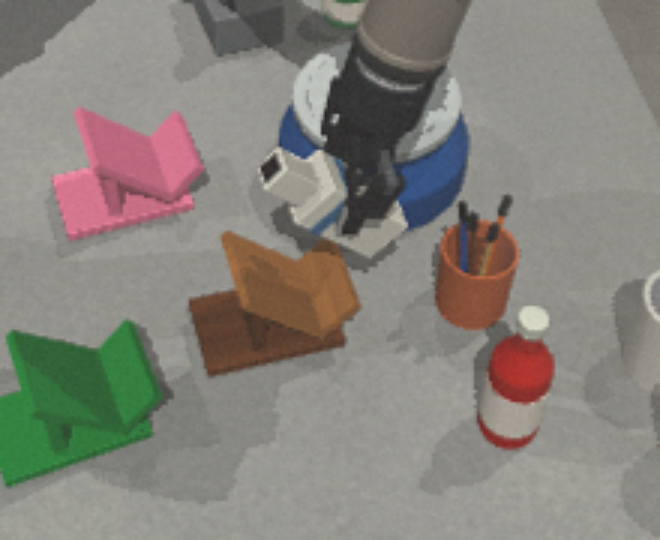

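The vase hangs above and behind the wooden rest at (330,200), mouth up and parallel to the board; the rest is at (280,290). The other pieces are undisturbed, so I'll descend.

```bash
python3 -m handwheel '[{"delta_pos":[-0.0195,-0.0012,0.0524],"rot":[0,0,0],"jaw":0.3},{"delta_pos":[-0.0195,-0.0012,0.0524],"rot":[0,0,0],"jaw":0.3},{"delta_pos":[-0.0195,-0.0012,0.0524],"rot":[0,0,0],"jaw":0.3},{"delta_pos":[0,0,0],"rot":[0,0,0],"jaw":0.3},{"delta_pos":[0,0,0],"rot":[0,0,0],"jaw":0.3},{"delta_pos":[0,0,0],"rot":[0,0,0],"jaw":0.3}]'
python3 - <<'E'
from h import *
st();r=np.load("r1.npy")
F=vfr(RY,15,-1);hr=np.array([np.cos(np.radians(RY)),np.sin(np.radians(RY)),0]);z=np.array([0,0,1.])
m=(hr+z)/2**.5;nb=(z-hr)/2**.5;o=get_obs();M=R.from_quat(o["tool_rot"]).as_matrix()
d=o["ee_pos"]+M@r-SEAT;print("off board,ledge,lat mm",(1e3*np.array([d@nb,d@m,d@np.cross(z,hr)])).round(1))
print("1mm -nb",(-M.T@nb*.002).round(5),"1mm -m",(-M.T@m*.002).round(5))
E
```

```text
t: 13.7
ee_pos: [0.5105, -0.1346, 0.0923]
tool_rot: [0.99, 0.065, -0.128, 0.008]
contact_force: [-0.7, 0.4, -4.2]
finger_gap: 0.0517
grasp_force: 48.8
t 13.7 tcp [ 0.5105 -0.1346  0.0923] x [ 0.959  0.126 -0.255] y [ 0.13  -0.991 -0.001] z [-0.253 -0.032 -0.967] q [-0.46  0.69  0.8   1.88 -0.44  1.04 -0.89] gap 0.0517 gf 48.8 F [-0.7  0.4 -4.2]
off board,ledge,lat mm [ 8.2  4.9 -0.6]
1mm -nb [-0.00101  0.       0.00173] 1mm -m [0.00173 0.      0.00101]
```

```bash
for i in 1 2; do python3 -m handwheel '[{"delta_pos":[-0.0015,0,0.0026],"rot":[0,0,0],"jaw":0.3},{"delta_pos":[-0.0015,0,0.0026],"rot":[0,0,0],"jaw":0.3},{"delta_pos":[0,0,0],"rot":[0,0,0],"jaw":0.3}]' | grep -E "ee_pos|contact"; done
python3 -m handwheel '[{"delta_pos":[0.0026,0,0.0015],"rot":[0,0,0],"jaw":0.3},{"delta_pos":[0.0026,0,0.0015],"rot":[0,0,0],"jaw":0.3},{"delta_pos":[0,0,0],"rot":[0,0,0],"jaw":0.3}]' | grep -E "ee_pos|contact"
```

```text
ee_pos: [0.5071, -0.1341, 0.089]
contact_force: [0.3, 0.5, -4.9]
ee_pos: [0.505, -0.1344, 0.0867]
contact_force: [0.1, 0.6, -4.0]
ee_pos: [0.5072, -0.1341, 0.0845]
contact_force: [0.4, -0.2, -4.5]
```

```bash
for i in 1 2 3; do python3 -m handwheel '[{"delta_pos":[-0.0015,0,0.0026],"rot":[0,0,0],"jaw":0.3},{"delta_pos":[0,0,0],"rot":[0,0,0],"jaw":0.3}]' | grep -E "ee_pos|contact"; done; echo ledge
python3 -m handwheel '[{"delta_pos":[0.0026,0,0.0015],"rot":[0,0,0],"jaw":0.3},{"delta_pos":[0,0,0],"rot":[0,0,0],"jaw":0.3}]' | grep -E "ee_pos|contact"
```

```text
ee_pos: [0.5073, -0.1341, 0.0844]
contact_force: [2.3, 1.8, 4.3]
ee_pos: [0.5073, -0.1341, 0.0843]
contact_force: [3.8, 3.9, 12.1]
ee_pos: [0.5074, -0.1341, 0.0842]
contact_force: [4.1, 5.5, 21.1]
ledge
ee_pos: [0.5073, -0.1341, 0.0842]
contact_force: [-1.9, 8.0, 34.0]
```

```bash
python3 -m handwheel '[{"delta_pos":[0.0004,0,-0.0067],"rot":[0,0,0],"jaw":0.3},{"delta_pos":[0,0,0],"rot":[0,0,0],"jaw":0.3}]' | grep -E "ee_pos|contact"
python3 -m handwheel '[{"delta_pos":[0,0,0],"rot":[0,0,0],"jaw":0.62},{"delta_pos":[0,0,0],"rot":[0,0,0],"jaw":0.66},{"delta_pos":[0,0,0],"rot":[0,0,0],"jaw":0.8},{"delta_pos":[0,0,0],"rot":[0,0,0],"jaw":1},{"delta_pos":[0,0,0],"rot":[0,0,0],"jaw":1},{"delta_pos":[0,0,0],"rot":[0,0,0],"jaw":1}]'
python3 - <<'E'
from h import *
st();s=cap("side");np.savez("s13.npz",**s);np.savez("w13.npz",**cap("wrist"))
cv2.imwrite("pics/s13.png",cv2.resize(s["img"][180:300,270:430],None,fx=4,fy=4))
E
```

```text
ee_pos: [0.5072, -0.1343, 0.0845]
contact_force: [2.9, 2.5, 5.4]
t: 16.2
ee_pos: [0.5058, -0.1343, 0.0834]
tool_rot: [0.989, 0.065, -0.13, 0.008]
contact_force: [-0.9, 0.0, 0.1]
finger_gap: 0.085
grasp_force: 0.0
t 16.2 tcp [ 0.5058 -0.1343  0.0834] x [ 0.958  0.127 -0.258] y [ 0.131 -0.991 -0.002] z [-0.256 -0.032 -0.966] q [-0.46  0.7   0.79  1.9  -0.44  1.03 -0.89] gap 0.085 gf 0.0 F [-0.9  0.   0.1]
```

View pics/s13.png

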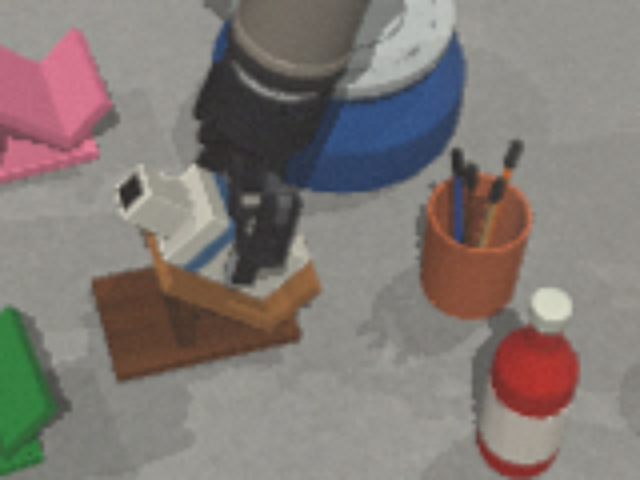

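The vase is seated: foot on the ledge at (265,310), body on the board, mouth up at (130,190), fingers open. I'll back off, confirm it stays put, then regrip.

```bash
python3 -m handwheel '[{"delta_pos":[0,0,-0.07],"rot":[0,0,0],"jaw":1},{"delta_pos":[0,0,-0.09],"rot":[0,0,0],"jaw":1},{"delta_pos":[0,0,-0.09],"rot":[0,0,0],"jaw":1},{"delta_pos":[0,0,-0.09],"rot":[0,0,0],"jaw":1},{"delta_pos":[0,0,0],"rot":[0,0,0],"jaw":1},{"delta_pos":[0,0,0],"rot":[0,0,0],"jaw":1}]'
python3 - <<'E'
from h import *
st();c=cap("wrist");np.savez("w14.npz",**c);X=c["xyz"];h=cv2.cvtColor(c["img"],cv2.COLOR_BGR2HSV).astype(int)
hr=np.array([np.cos(np.radians(RY)),np.sin(np.radians(RY)),0]);z=np.array([0,0,1.]);m=(hr+z)/2**.5;nb=(z-hr)/2**.5;t=np.cross(z,hr)
D=X-SEAT;a,b,l=D@m,D@nb,D@t
k=(abs(b-.026)<.005)&(a>-.08)&(a<.055)&(abs(l)<.05)&(h[...,1]<70)&(h[...,2]>90)
print(k.sum(),"axis",np.percentile(a[k],[1,99]).round(4),"off",np.median(b[k]).round(4),"lat",np.percentile(l[k],[1,99]).round(4))
A=np.c_[a[k],l[k],np.ones(k.sum())];print("tilts rad (axis,lat)",np.linalg.lstsq(A,b[k],rcond=None)[0].round(3))
for lo in(-.05,-.02,.01): 
    q=k&(abs(a-lo)<.008);print(lo,np.percentile(l[q],[2,98]).round(4))
E
```

```text
t: 16.9
ee_pos: [0.5498, -0.1289, 0.2483]
tool_rot: [0.989, 0.065, -0.129, 0.008]
contact_force: [-0.5, 0.4, -0.9]
finger_gap: 0.085
grasp_force: 0.0
t 16.9 tcp [ 0.5498 -0.1289  0.2483] x [ 0.958  0.127 -0.256] y [ 0.131 -0.991 -0.002] z [-0.254 -0.032 -0.967] q [-0.52  0.56  0.9   1.67 -0.32  1.36 -0.98] gap 0.085 gf 0.0 F [-0.5  0.4 -0.9]
5370 axis [-0.0576  0.0443] off 0.0258 lat [-0.0244  0.0263]
tilts rad (axis,lat) [-0.003  0.003  0.026]
-0.05 [-0.024  0.025]
-0.02 [-0.0237  0.0255]
0.01 [-0.024   0.0258]
```

```bash
python3 - <<'E'
from h import *
r=np.load("r1.npy");F=vfr(RY,15,-1);t=np.cross([0,0,1.],[np.cos(np.radians(RY)),np.sin(np.radians(RY)),0])
plan(SEAT+.0008*t-F@(r+[0,.0011,0]),F,n=4)
E
```

```text
N 4 delta_pos [0.0013, 0.0007, 0.0846] rot [-0.0002, -0.0, 0.0001]
path [[0.549, -0.129, 0.247], [0.539, -0.13, 0.206], [0.529, -0.132, 0.165], [0.518, -0.133, 0.124], [0.508, -0.135, 0.083]]
```

```bash
python3 -m handwheel '[{"delta_pos":[0.0013,0.0007,0.0846],"rot":[0,0,0],"jaw":1},{"delta_pos":[0.0013,0.0007,0.0846],"rot":[0,0,0],"jaw":1},{"delta_pos":[0.0013,0.0007,0.0846],"rot":[0,0,0],"jaw":1},{"delta_pos":[0.0013,0.0007,0.0846],"rot":[0,0,0],"jaw":1},{"delta_pos":[0,0,0],"rot":[0,0,0],"jaw":1},{"delta_pos":[0,0,0],"rot":[0,0,0],"jaw":0.3},{"delta_pos":[0,0,0],"rot":[0,0,0],"jaw":0.3},{"delta_pos":[0,0,0],"rot":[0,0,0],"jaw":0.3},{"delta_pos":[0,0,0],"rot":[0,0,0],"jaw":0.3},{"delta_pos":[0,0,0],"rot":[0,0,0],"jaw":0.3}]' 50
python3 - <<'E'
from h import *
st();hr=np.array([np.cos(np.radians(RY)),np.sin(np.radians(RY)),0]);z=np.array([0,0,1.]);m=(hr+z)/2**.5;nb=(z-hr)/2**.5;t=np.cross(z,hr)
r,ax=vaseT(SEAT+.0008*t,m);np.save("r2.npy",r);np.save("ax2.npy",ax);print(r.round(4),ax.round(3))
o=get_obs();M=R.from_quat(o["tool_rot"]).as_matrix();print("1cm nb",(M.T@nb*.02).round(4),"world up 5cm",(M.T@z*.1).round(4),"yaw axis in tool",(M.T@z).round(4))
E
```

```text
t: 17.95
ee_pos: [0.5104, -0.1348, 0.0856]
tool_rot: [0.99, 0.066, -0.128, 0.007]
contact_force: [-1.7, 2.2, 5.8]
finger_gap: 0.0512
grasp_force: 53.6
t 17.95 tcp [ 0.5104 -0.1348  0.0856] x [ 0.959  0.128 -0.255] y [ 0.132 -0.991 -0.002] z [-0.253 -0.031 -0.967] q [-0.45  0.7   0.79  1.89 -0.44  1.03 -0.88] gap 0.0512 gf 53.6 F [-1.7  2.2  5.8]
[-0.0019  0.     -0.01  ] [-0.864 -0.002 -0.504]
1cm nb [ 0.0101 -0.     -0.0173] world up 5cm [-0.0255 -0.0002 -0.0967] yaw axis in tool [-0.2546 -0.0023 -0.967 ]
```

```bash
python3 -m handwheel '[{"delta_pos":[0.0101,0,-0.0173],"rot":[0,0,0],"jaw":0.3},{"delta_pos":[0.0152,0,-0.026],"rot":[0,0,0],"jaw":0.3},{"delta_pos":[-0.02,0,-0.077],"rot":[0,0,0],"jaw":0.3},{"delta_pos":[-0.02,0,-0.077],"rot":[0,0,0],"jaw":0.3},{"delta_pos":[-0.02,0,-0.077],"rot":[0,0,0],"jaw":0.3},{"delta_pos":[-0.02,0,-0.077],"rot":[0,0,0],"jaw":0.3},{"delta_pos":[0,0,0],"rot":[-0.0106,0,-0.0403],"jaw":0.3},{"delta_pos":[0,0,0],"rot":[-0.0106,0,-0.0403],"jaw":0.3},{"delta_pos":[0,0,0],"rot":[-0.0106,0,-0.0403],"jaw":0.3},{"delta_pos":[0,0,0],"rot":[-0.0106,0,-0.0403],"jaw":0.3},{"delta_pos":[0,0,0],"rot":[-0.0106,0,-0.0403],"jaw":0.3},{"delta_pos":[0,0,0],"rot":[-0.0106,0,-0.0403],"jaw":0.3}]'
python3 - <<'E'
from h import *
st()
E
```

```text
t: 19.15
ee_pos: [0.5281, -0.1331, 0.2613]
tool_rot: [0.888, 0.441, -0.116, 0.056]
contact_force: [-1.7, -0.1, -3.0]
finger_gap: 0.0515
grasp_force: 54.0
t 19.15 tcp [ 0.5281 -0.1331  0.2613] x [ 0.584  0.771 -0.255] y [ 0.797 -0.604 -0.002] z [-0.156 -0.202 -0.967] q [-0.59  0.38  0.79  1.8  -0.04  1.19 -0.45] gap 0.0515 gf 54.0 F [-1.7 -0.1 -3. ]
```

```bash
python3 -m handwheel '[{"delta_pos":[0,0,0],"rot":[-0.0106,0,-0.0403],"jaw":0.3},{"delta_pos":[0,0,0],"rot":[-0.0106,0,-0.0403],"jaw":0.3},{"delta_pos":[0,0,0],"rot":[-0.0106,0,-0.0403],"jaw":0.3},{"delta_pos":[0,0,0],"rot":[-0.0106,0,-0.0403],"jaw":0.3},{"delta_pos":[0,0,0],"rot":[-0.0106,0,-0.0403],"jaw":0.3},{"delta_pos":[0,0,0],"rot":[-0.0106,0,-0.0403],"jaw":0.3},{"delta_pos":[0,0,0],"rot":[-0.0106,0,-0.0403],"jaw":0.3},{"delta_pos":[0,0,0],"rot":[-0.0106,0,-0.0403],"jaw":0.3},{"delta_pos":[0,0,0],"rot":[-0.0106,0,-0.0403],"jaw":0.3},{"delta_pos":[0,0,0],"rot":[0,0,0],"jaw":0.3}]'
python3 - <<'E'
from h import *
st()
E
```

```text
t: 20.15
ee_pos: [0.5267, -0.1342, 0.2612]
tool_rot: [0.496, 0.859, -0.064, 0.109]
contact_force: [0.6, -0.0, -3.6]
finger_gap: 0.0514
grasp_force: 54.1
t 20.15 tcp [ 0.5267 -0.1342  0.2612] x [-0.484  0.838 -0.251] y [ 0.866  0.499 -0.001] z [ 0.124 -0.218 -0.968] q [-0.52  0.16  0.59  1.99  0.16  0.88  0.49] gap 0.0514 gf 54.1 F [ 0.6 -0.  -3.6]
```

```bash
cat >> h.py <<'E'
WC=np.array([.6352,.0666,.110])
def upright(yaw,zoff,xy=WC[:2]):
    "TCP pose that stands vase upright, origin zoff above foot-on-head height"
    r=np.load("r2.npy");ax=np.load("ax2.npy");ty=np.array([0,-1,0.]);ty=ty-(ty@ax)*ax;ty/=np.linalg.norm(ty)
    A=np.stack([ax,ty,np.cross(ax,ty)],1)         # vase axes in tool
    z=np.array([0,0,1.]);a=np.radians(yaw);h=np.array([np.cos(a),np.sin(a),0]);t=np.cross(z,h)
    V=np.stack([z,t,np.cross(z,t)],1);Rt=V@A.T
    o=np.r_[xy,WC[2]+.06+zoff];return o-Rt@r,Rt
E
python3 - <<'E'
from h import *
for yw in (0,-25):
    p,Rt=upright(yw,.10);print(yw,p.round(3),Rt[:,2].round(3),Rt[:,1].round(3));plan(p,Rt)
E
```

```text
0 [0.628 0.067 0.263] [-0.864  0.001 -0.504] [ 0.    -1.    -0.002]
N 17 delta_pos [0.0262, 0.0001, -0.0192] rot [0.0241, -0.0088, 0.0318]
path [[0.527, -0.134, 0.261], [0.508, -0.061, 0.286], [0.535, 0.014, 0.291], [0.598, 0.061, 0.275]]
-25 [0.628 0.07  0.263] [-0.782  0.366 -0.504] [-0.423 -0.906 -0.002]
N 20 delta_pos [0.0247, -0.0062, -0.0167] rot [0.0246, -0.0049, 0.0325]
path [[0.527, -0.134, 0.261], [0.493, -0.056, 0.287], [0.524, 0.028, 0.295], [0.6, 0.07, 0.275]]
```

```bash
sed -i 's/ty=np.array(\[0,-1,0.\])/ty=np.array([0,1,0.])/' h.py; python3 - <<'E'
from h import *
for yw in (5,-20):
    p,Rt=upright(yw,.10);print(yw,p.round(3),Rt[:,2].round(3),Rt[:,1].round(3));plan(p,Rt)
E
```

```text
5 [0.643 0.067 0.263] [ 0.861  0.074 -0.504] [-0.087  0.996 -0.002]
N 11 delta_pos [0.0021, 0.0444, 0.0022] rot [-0.0203, -0.0203, -0.0268]
path [[0.527, -0.134, 0.261], [0.58, -0.094, 0.259], [0.618, -0.04, 0.262], [0.639, 0.023, 0.264]]
-20 [0.642 0.064 0.263] [ 0.811 -0.297 -0.504] [ 0.342  0.94  -0.002]
N 8 delta_pos [0.0117, 0.0571, -0.0055] rot [-0.0172, -0.0301, -0.0228]
path [[0.527, -0.134, 0.261], [0.568, -0.093, 0.264], [0.602, -0.045, 0.266], [0.626, 0.008, 0.267], [0.642, 0.064, 0.263]]
```

```bash
python3 -m handwheel '[{"delta_pos":[0.0021,0.0444,0.0022],"rot":[-0.0203,-0.0203,-0.0268],"jaw":0.3},{"delta_pos":[0.0021,0.0444,0.0022],"rot":[-0.0203,-0.0203,-0.0268],"jaw":0.3},{"delta_pos":[0.0021,0.0444,0.0022],"rot":[-0.0203,-0.0203,-0.0268],"jaw":0.3},{"delta_pos":[0.0021,0.0444,0.0022],"rot":[-0.0203,-0.0203,-0.0268],"jaw":0.3},{"delta_pos":[0.0021,0.0444,0.0022],"rot":[-0.0203,-0.0203,-0.0268],"jaw":0.3},{"delta_pos":[0.0021,0.0444,0.0022],"rot":[-0.0203,-0.0203,-0.0268],"jaw":0.3},{"delta_pos":[0.0021,0.0444,0.0022],"rot":[-0.0203,-0.0203,-0.0268],"jaw":0.3},{"delta_pos":[0.0021,0.0444,0.0022],"rot":[-0.0203,-0.0203,-0.0268],"jaw":0.3},{"delta_pos":[0.0021,0.0444,0.0022],"rot":[-0.0203,-0.0203,-0.0268],"jaw":0.3},{"delta_pos":[0.0021,0.0444,0.0022],"rot":[-0.0203,-0.0203,-0.0268],"jaw":0.3},{"delta_pos":[0.0021,0.0444,0.0022],"rot":[-0.0203,-0.0203,-0.0268],"jaw":0.3},{"delta_pos":[0,0,0],"rot":[0,0,0],"jaw":0.3}]'
python3 - <<'E'
from h import *
st();p,Rt=upright(5,.10);plan(p,Rt)
s=cap("side");np.savez("s15.npz",**s);t=cap("top");np.savez("t15.npz",**t)
o=get_obs();M=R.from_quat(o["tool_rot"]).as_matrix();print("vase axis",(M@np.load("ax2.npy")).round(3))
cv2.imwrite("pics/s15.png",np.hstack([cv2.resize(s["img"][70:230,270:430],(400,400)),cv2.resize(t["img"][90:220,230:360],(400,400))]))
E
```

```text
t: 21.35
ee_pos: [0.6404, -0.0051, 0.2661]
tool_rot: [0.111, 0.899, -0.018, 0.423]
contact_force: [-0.8, 0.3, -4.6]
finger_gap: 0.0512
grasp_force: 54.1
t 21.35 tcp [ 0.6404 -0.0051  0.2661] x [-0.618  0.184 -0.765] y [0.215 0.975 0.061] z [ 0.757 -0.127 -0.642] q [-0.79  0.13  0.6   2.3   1.96  0.25 -0.78] gap 0.0512 gf 54.1 F [-0.8  0.3 -4.6]
N 3 delta_pos [0.0055, 0.0481, -0.0008] rot [-0.0226, -0.017, -0.024]
path [[0.64, -0.005, 0.266], [0.644, 0.019, 0.266], [0.644, 0.043, 0.265], [0.643, 0.067, 0.263]]
vase axis [ 0.152 -0.099  0.983]
```

View pics/s15.png

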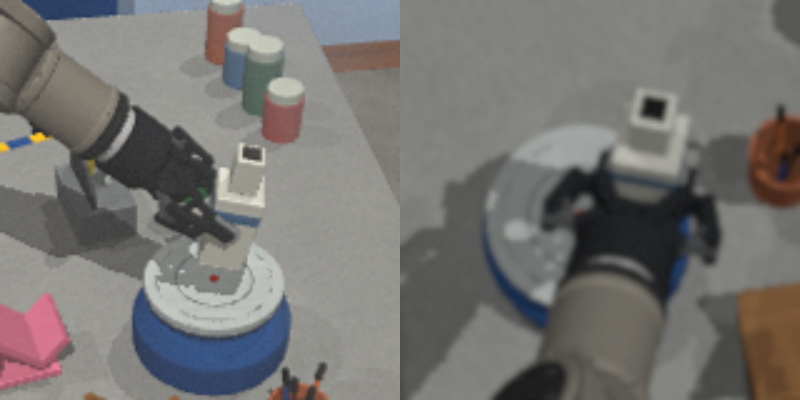

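The vase hangs nearly upright over the wheel head. Some rows were slowed near a wrist singularity, so I'll finish the alignment in smaller rows.

```bash
python3 -m handwheel '[{"delta_pos":[0.0027,0.024,-0.0004],"rot":[-0.0113,-0.0085,-0.012],"jaw":0.3},{"delta_pos":[0.0027,0.024,-0.0004],"rot":[-0.0113,-0.0085,-0.012],"jaw":0.3},{"delta_pos":[0.0027,0.024,-0.0004],"rot":[-0.0113,-0.0085,-0.012],"jaw":0.3},{"delta_pos":[0.0027,0.024,-0.0004],"rot":[-0.0113,-0.0085,-0.012],"jaw":0.3},{"delta_pos":[0.0027,0.024,-0.0004],"rot":[-0.0113,-0.0085,-0.012],"jaw":0.3},{"delta_pos":[0.0027,0.024,-0.0004],"rot":[-0.0113,-0.0085,-0.012],"jaw":0.3},{"delta_pos":[0,0,0],"rot":[0,0,0],"jaw":0.3},{"delta_pos":[0,0,0],"rot":[0,0,0],"jaw":0.3}]'
python3 - <<'E'
from h import *
st();p,Rt=upright(5,.10);plan(p,Rt);p,Rt=upright(5,.012);plan(p,Rt)
o=get_obs();M=R.from_quat(o["tool_rot"]).as_matrix();print("vase axis",(M@np.load("ax2.npy")).round(3))
E
```

```text
t: 22.25
ee_pos: [0.6416, 0.0648, 0.2634]
tool_rot: [-0.036, 0.867, 0.019, 0.497]
contact_force: [0.4, -0.1, -3.6]
finger_gap: 0.0516
grasp_force: 54.3
t 22.25 tcp [0.6416 0.0648 0.2634] x [-0.502 -0.044 -0.864] y [-0.082  0.997 -0.002] z [ 0.861  0.07  -0.504] q [-0.51  0.17  0.25  2.39  2.83  0.47 -1.42] gap 0.0516 gf 54.3 F [ 0.4 -0.1 -3.6]
N 1 delta_pos [-0.0014, 0.0046, 0.0025] rot [-0.0013, -0.0002, -0.0008]
path [[0.642, 0.065, 0.263], [0.643, 0.067, 0.263]]
N 3 delta_pos [0.0502, 0.0017, 0.0304] rot [-0.0004, -0.0001, -0.0003]
path [[0.642, 0.065, 0.263], [0.642, 0.066, 0.234], [0.642, 0.066, 0.205], [0.643, 0.067, 0.175]]
vase axis [0.001 0.    1.   ]
```

```bash
python3 -m handwheel '[{"delta_pos":[0.0502,0.0017,0.0304],"rot":[0,0,0],"jaw":0.3},{"delta_pos":[0.0502,0.0017,0.0304],"rot":[0,0,0],"jaw":0.3},{"delta_pos":[0.0502,0.0017,0.0304],"rot":[0,0,0],"jaw":0.3},{"delta_pos":[0,0,0],"rot":[0,0,0],"jaw":0.3},{"delta_pos":[0,0,0],"rot":[0,0,0],"jaw":0.3},{"delta_pos":[0,0,0],"rot":[0,0,0],"jaw":0.3}]'
python3 - <<'E'
from h import *
st();p,Rt=upright(5,.0);plan(p,Rt)
for n in("side","top"):
    c=cap(n);np.savez(n[0]+"16.npz",**c);X=c["xyz"];h=cv2.cvtColor(c["img"],cv2.COLOR_BGR2HSV).astype(int)
    m=(np.hypot(X[...,0]-.635,X[...,1]-.067)<.06)&(X[...,2]>.255)&(X[...,2]<.30);p=X[m]
    k=m&(abs(X[...,2]-np.percentile(p[:,2],95))<.006)
    r=cv2.minAreaRect(X[k][:,:2].astype(np.float32));print(n,"mouth",k.sum(),"z",np.median(X[k][:,2]).round(4),"c",np.round(r[0],4),np.round(r[1],3))
    f=(np.hypot(X[...,0]-.635,X[...,1]-.067)<.06)&(X[...,2]>.13)&(X[...,2]<.22)&(X[...,1]<.05)&(h[...,1]<60)&(h[...,2]>110);
    if f.sum()>20: print("  face y<: ",f.sum(),X[f].mean(0).round(4),"n",np.linalg.svd(X[f]-X[f].mean(0),full_matrices=False)[2][2].round(3))
    dm=(np.hypot(X[...,0]-.635,X[...,1]-.066)<.03)&((h[...,0]<8)|(h[...,0]>172))&(h[...,1]>80)&(abs(X[...,2]-.11)<.01);print("  dot px",dm.sum())
E
```

```text
t: 22.85
ee_pos: [0.6436, 0.0683, 0.1775]
tool_rot: [-0.038, 0.865, 0.02, 0.499]
contact_force: [0.2, 0.1, -3.3]
finger_gap: 0.0511
grasp_force: 54.1
t 22.85 tcp [0.6436 0.0683 0.1775] x [-0.499 -0.045 -0.866] y [-0.085  0.996 -0.003] z [ 0.863  0.072 -0.501] q [-0.41  0.39  0.14  2.43  2.92  0.72 -1.55] gap 0.0511 gf 54.1 F [ 0.2  0.1 -3.3]
N 1 delta_pos [0.0255, -0.0019, 0.0128] rot [-0.0006, 0.0011, -0.0002]
path [[0.644, 0.068, 0.178], [0.643, 0.067, 0.163]]
side mouth 73 z 0.2747 c [0.6357 0.0664] [0.029 0.033]
  face y<:  264 [0.6393 0.0407 0.1711] n [-0.082  0.997 -0.001]
  dot px 0
top mouth 145 z 0.2729 c [0.633  0.0686] [0.03 0.03]
  face y<:  21 [0.6372 0.0418 0.2016] n [-0.074  0.994 -0.081]
  dot px 0
```

```bash
python3 -m handwheel '[{"delta_pos":[0.0035,0,0.002],"rot":[0,0,0],"jaw":0.3},{"delta_pos":[0.0035,0,0.002],"rot":[0,0,0],"jaw":0.3},{"delta_pos":[0,0,0],"rot":[0,0,0],"jaw":0.3}]'
python3 - <<'E'
from h import *
st();print(np.round(get_obs()["joint_pos"],4))
E
```

```text
t: 23.25
ee_pos: [0.6422, 0.0686, 0.1712]
tool_rot: [-0.038, 0.866, 0.02, 0.498]
contact_force: [-0.2, -0.2, -3.2]
finger_gap: 0.0513
grasp_force: 54.1
t 23.25 tcp [0.6422 0.0686 0.1712] x [-0.502 -0.046 -0.864] y [-0.087  0.996 -0.003] z [ 0.861  0.073 -0.504] q [-0.4   0.41  0.12  2.43  2.92  0.73 -1.54] gap 0.0513 gf 54.1 F [-0.2 -0.2 -3.2]
[-0.3961  0.407   0.1194  2.4318  2.9178  0.7344 -1.5435]
```

```bash
python3 -m handwheel '[{"delta_pos":[0.0035,-0.0005,0.002],"rot":[0,0,0],"jaw":0.3},{"delta_pos":[0.0035,-0.0005,0.002],"rot":[0,0,0],"jaw":0.3},{"delta_pos":[0,0,0],"rot":[0,0,0],"jaw":0.3}]' | grep -E "ee_pos|cont"
for i in 1 2; do python3 -m handwheel '[{"delta_pos":[0.0017,0,0.001],"rot":[0,0,0],"jaw":0.3},{"delta_pos":[0,0,0],"rot":[0,0,0],"jaw":0.3}]' | grep -E "ee_pos|cont"; done
python3 - <<'E'
from h import *
st();print(np.round(get_obs()["joint_pos"],4)[3]);plan(*upright(5,0))
E
```

```text
ee_pos: [0.6422, 0.0679, 0.1666]
contact_force: [0.7, -0.2, -4.4]
ee_pos: [0.6423, 0.068, 0.1659]
contact_force: [-0.9, 1.3, -3.9]
ee_pos: [0.6423, 0.0681, 0.165]
contact_force: [1.0, -0.0, -2.9]
t 23.95 tcp [0.6423 0.0681 0.165 ] x [-0.502 -0.046 -0.864] y [-0.087  0.996 -0.003] z [ 0.861  0.073 -0.504] q [-0.38  0.42  0.1   2.43  2.92  0.75 -1.54] gap 0.0513 gf 54.1 F [ 1.  -0.  -2.9]
2.4322
N 1 delta_pos [0.0026, -0.0018, 0.0026] rot [-0.0002, -0.0, 0.0001]
path [[0.642, 0.068, 0.165], [0.643, 0.067, 0.163]]
```

```bash
for i in 1 2 3 4; do python3 -m handwheel '[{"delta_pos":[0.0014,-0.0004,0.001],"rot":[0,0,0],"jaw":0.3},{"delta_pos":[0,0,0],"rot":[0,0,0],"jaw":0.3}]' | grep -E "ee_pos|cont"; done
```

```text
ee_pos: [0.6424, 0.0679, 0.1642]
contact_force: [0.0, 0.8, -3.3]
ee_pos: [0.6427, 0.0678, 0.1638]
contact_force: [-0.5, -0.5, -1.5]
ee_pos: [0.643, 0.0677, 0.1637]
contact_force: [-4.8, -0.0, 3.6]
ee_pos: [0.6433, 0.0676, 0.1637]
contact_force: [-9.2, -0.9, 10.1]
```

```bash
python3 -m handwheel '[{"delta_pos":[0.0008,0,-0.0016],"rot":[0,0,0],"jaw":0.3},{"delta_pos":[0,0,0],"rot":[0,0,0],"jaw":0.3}]' | grep -E "ee_pos|cont"
python3 -m handwheel '[{"delta_pos":[0,0,0],"rot":[0,0,0],"jaw":0.62},{"delta_pos":[0,0,0],"rot":[0,0,0],"jaw":0.66},{"delta_pos":[0,0,0],"rot":[0,0,0],"jaw":0.8},{"delta_pos":[0,0,0],"rot":[0,0,0],"jaw":1},{"delta_pos":[0,0,0],"rot":[0,0,0],"jaw":1},{"delta_pos":[0,0,0],"rot":[0,0,0],"jaw":1}]'
python3 - <<'E'
from h import *
st()
E
```

```text
ee_pos: [0.6431, 0.0676, 0.1637]
contact_force: [-2.9, 0.1, 8.0]
t: 25.55
ee_pos: [0.6418, 0.0672, 0.1617]
tool_rot: [-0.038, 0.866, 0.02, 0.498]
contact_force: [-0.9, 0.7, -0.2]
finger_gap: 0.0853
grasp_force: 0.0
t 25.55 tcp [0.6418 0.0672 0.1617] x [-0.502 -0.046 -0.864] y [-0.087  0.996 -0.003] z [ 0.861  0.073 -0.504] q [-0.35  0.43  0.07  2.43  2.91  0.76 -1.53] gap 0.0853 gf 0.0 F [-0.9  0.7 -0.2]
```

```bash
python3 -m handwheel '[{"delta_pos":[0,0,-0.02],"rot":[0,0,0],"jaw":1},{"delta_pos":[0,0,-0.02],"rot":[0,0,0],"jaw":1},{"delta_pos":[0,0,0],"rot":[0,0,0],"jaw":1}]'
python3 - <<'E'
from h import *
st()
E
```

```text
t: 25.85
ee_pos: [0.6291, 0.0647, 0.1663]
tool_rot: [-0.036, 0.867, 0.021, 0.496]
contact_force: [0.5, -1.4, -0.0]
finger_gap: 0.0852
grasp_force: 0.0
t 25.85 tcp [0.6291 0.0647 0.1663] x [-0.505 -0.041 -0.862] y [-0.084  0.996  0.001] z [ 0.859  0.073 -0.507] q [-0.01  0.42 -0.33  2.44  2.77  0.78 -1.3 ] gap 0.0852 gf 0.0 F [ 0.5 -1.4 -0. ]
```

```bash
python3 -m handwheel '[{"delta_pos":[-0.017,0,-0.01],"rot":[0,0,0],"jaw":1},{"delta_pos":[-0.026,0,-0.015],"rot":[0,0,0],"jaw":1},{"delta_pos":[-0.035,0,-0.02],"rot":[0,0,0],"jaw":1},{"delta_pos":[-0.035,0,-0.02],"rot":[0,0,0],"jaw":1},{"delta_pos":[-0.035,0,-0.02],"rot":[0,0,0],"jaw":1},{"delta_pos":[0,0,0],"rot":[0,0,0],"jaw":1}]'
python3 - <<'E'
from h import *
st()
E
```

```text
t: 26.45
ee_pos: [0.6318, 0.0668, 0.2557]
tool_rot: [-0.038, 0.865, 0.021, 0.499]
contact_force: [-0.0, 0.4, 0.8]
finger_gap: 0.0851
grasp_force: 0.0
t 26.45 tcp [0.6318 0.0668 0.2557] x [-0.499 -0.045 -0.865] y [-0.087  0.996 -0.002] z [ 0.862  0.074 -0.501] q [-0.03  0.19 -0.29  2.39  2.68  0.52 -1.23] gap 0.0851 gf 0.0 F [-0.   0.4  0.8]
```

Still clear. I'll go up another 120 mm and check everything.

```bash
python3 -m handwheel '[{"delta_pos":[-0.035,0,-0.02],"rot":[0,0,0],"jaw":1},{"delta_pos":[-0.035,0,-0.02],"rot":[0,0,0],"jaw":1},{"delta_pos":[-0.035,0,-0.02],"rot":[0,0,0],"jaw":1},{"delta_pos":[-0.035,0,-0.02],"rot":[0,0,0],"jaw":1},{"delta_pos":[-0.035,0,-0.02],"rot":[0,0,0],"jaw":1},{"delta_pos":[0,0,0],"rot":[0,0,0],"jaw":1},{"delta_pos":[0,0,0],"rot":[0,0,0],"jaw":1},{"delta_pos":[0,0,0],"rot":[0,0,0],"jaw":1}]'
python3 - <<'E'
from h import *
st();s=cap("side");t=cap("top");np.savez("s20.npz",**s);np.savez("t20.npz",**t)
for n,c in(("side",s),("top",t)):
    X=c["xyz"];m=(np.hypot(X[...,0]-.635,X[...,1]-.067)<.04)&(abs(X[...,2]-.26)<.007)
    if m.sum()>10: r=cv2.minAreaRect(X[m][:,:2].astype(np.float32));print(n,m.sum(),np.round(r[0],4),np.round(r[1],3),np.median(X[m][:,2]))
    f=(np.hypot(X[...,0]-.635,X[...,1]-.067)<.06)&(X[...,2]>.125)&(X[...,2]<.2)&(X[...,1]<.05)
    if f.sum()>30: print(" face",X[f].mean(0).round(4),np.linalg.svd(X[f]-X[f].mean(0),full_matrices=False)[2][2].round(3))
cv2.imwrite("pics/f.png",np.hstack([cv2.resize(s["img"][60:310,250:450],(400,500)),cv2.resize(t["img"][70:270,150:440],(400,276))[:,:] if 0 else cv2.resize(t["img"][80:280,230:390],(400,500))]))
E
python3 ang.py t20 s20
```

```text
t: 27.25
ee_pos: [0.6309, 0.0666, 0.3504]
tool_rot: [-0.038, 0.868, 0.021, 0.495]
contact_force: [0.7, -0.4, 0.9]
finger_gap: 0.0856
grasp_force: 0.0
t 27.25 tcp [0.6309 0.0666 0.3504] x [-0.507 -0.046 -0.861] y [-0.087  0.996 -0.002] z [ 0.858  0.074 -0.509] q [-0.07 -0.   -0.23  2.29  2.35  0.25 -0.9 ] gap 0.0856 gf 0.0 F [ 0.7 -0.4  0.9]
side 89 [0.6344 0.0637] [0.028 0.031] 0.2602871181760865
 face [0.6354 0.0401 0.1633] [-0.048  0.999  0.009]
top 141 [0.6325 0.0669] [0.03 0.03] 0.25867266449205595
t20 box [0.5062 0.3445] [0.09 0.13] 11.81
 red plane 33 [-0.0044 -0.045   0.1305] [ 0.134 -0.159  0.978] lever ang if side -1.732 if top -0.161
 red plane 16 [-0.013  -0.041   0.1234] [-0.995 -0.024  0.097] lever ang if side -1.811 if top -0.24
 yel 13 dir ang -0.236 offset at hinge -0.0063 med ang -0.324 mean -0.0237 0.0723 qx -0.0203
s20 box [0.5099 0.342 ] [0.09  0.137] 10.76
 red plane 18 [-0.0053 -0.0531  0.1185] [0.439 0.886 0.151] lever ang if side -0.168 if top 1.402
 red plane 12 [-0.0037 -0.0476  0.1165] [0.759 0.65  0.04 ] lever ang if side -0.062 if top 1.509
 yel 14 dir ang -0.263 offset at hinge -0.0071 med ang -0.358 mean -0.0243 0.064 qx -0.0179
```

View pics/f.png

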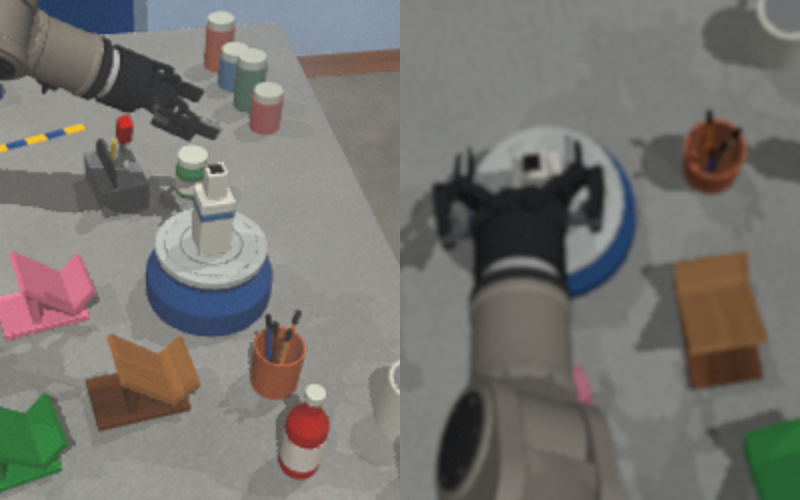

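The vase stands upright in the middle of the wheel (side view (213,220)), about 2 mm off centre. The lever stays at the pointer, the bystanders still stand where they were, and the gripper is clear, so I'll hand it in.

```bash
python3 -c "
from plant import workorder
print(workorder.sign_off())"
```

```text
the job is handed in; nothing more can be done
None
```

The job is handed in after about 27 s on the clock: the lever is within about 0.01 rad of the yellow pointer, the vase was leaned and let go in the wooden rest, and it now stands upright about 2 mm from the wheel centre. The bottle, jar and pot were left standing. The sign-off gave no verdict.

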